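Pack a jar between two interlocked corner tiles

TASK

Finish packing the small wooden box: one L-shaped corner tile stands loosely in the square wooden frame inside it, so put the squat lidded jar in the angle of that tile and the other corner tile, taken from the leaning rest, round the jar's open side, turned the opposite way so that the two tiles' legs interlock and close the jar in on all four sides. It is a tight fit and the frame is not quite central in the box, so push the first tile and the jar snug into their corner by touch; all three must end upright and flat on the box's floor. Set the jar and the tile down gently, not dropping them into the box, and leave everything else on the bench where it is.

Things in the scene. Friction and masses are not known exactly. Their poses are not given: they have to be found in the camera images.
- box: Open square wooden box fixed to the bench, 137.5 mm outside, floor 8 mm thick, rim 28 mm above the bench. Fixed in it stands a square wooden frame, opening 92.5 x 92.5 mm, walls 8 mm thick, rim 33 mm above the bench, sides parallel to the box's; the frame is up to 6 mm off the box's middle in x and in y (not reported: find it by touch). Origin: centre of the box's underside; z up.
- rest: Fixed wooden leaning rest holding the loose tile: board 110 mm wide leaning 35 degrees from vertical, its top towards the rest's -x, 80 mm long up the slope from a ledge square to it at its foot. Origin at the centre of its underside; z up, y along the board's width. Board and ledge meet 30 mm above the bench at x = 0.
- loose_angle_mid (a point): Loose terracotta corner tile of L profile, 100 mm long, 0.38 kg, two legs 76 mm wide outside, 14 mm thick. Point: half-way along, at the centre of the 76 x 76 mm square round the L (in the open angle). z along its length to the upper end. Outer corner edge at x = y = -38 mm; one leg runs from it along +x (y -38 to -24 mm), the other along +y (x -38 to -24 mm).
- loose_angle_corner (a point): Point on the loose tile's outer corner edge, half-way along; axes as loose_angle_mid. At first the tile leans in the rest, top towards the rest's -x, its z 35 degrees from vertical: the +y leg lies flat on the sloped board, the foot end rests on the ledge, the +x leg stands out square from the board with room for a finger on either side. Centre of mass 24 mm from both outer faces.
- packed_angle_mid (a point): A second corner tile of the same shape, size and axes, standing loosely upright on the box's floor in the frame, its outer corner near the frame's inner corner at the box's +x, +y, 0.5 to 7 mm off both walls and turned up to 0.04 rad; pushed, it slides. The point is half-way up, at the centre of the 76 x 76 mm square round the L.
- packed_angle_corner (a point): Point on the outer corner edge of the packed corner tile, half-way up; axes as for packed_angle_mid.
- jar_mid (a point): Squat lidded cylindrical terracotta jar with a white band and white lid disc, 56 mm diameter, 60 mm high, 0.18 kg nominal, standing on the bench. The point is on its axis half-way up; z is its axis.
- hammer: Bystander: tile hammer lying on the bench, steel head 100 mm, wooden handle 140 mm long, 22 mm high. Origin at the underside of the head.
- bottle: Bystander: tall white bottle, 48 mm diameter, 120 mm high. Origin at the centre of its underside.
- offcut: Bystander: flat terracotta tile offcut, 55 x 75 x 14 mm. Origin at the centre of its underside.
- bowl: Bystander: blue bowl, 110 mm across, 45 mm high. Origin at the centre of its underside.
- trivet: Bystander: flat terracotta ring, 80 mm across, 14 mm high. Origin at the centre of its underside.
- brush: Bystander: brush lying on the bench.
Not all that is in view belongs to the job. What is shaped like the part that bears loose_angle_mid but purple is not meant. What is shaped like the part that bears jar_mid but black is not meant.

How it is judged:
By the outcome, as a careful person would: the job done as asked, in the order asked, and still so for the second after the job is handed in, with the robot touching nothing.
It also fails if it takes over 70 s, if anything falls off the work surface, if the arm or the gripper's body presses on something with over 40 N, if the wrist force passes 120 N, or if a joint passes its speed limit or range.

ROBOT

A 6-joint arm with a two-finger parallel gripper is mounted at the origin on the work surface. World frame = base frame: x ahead of the robot, y to its left, z up, the work surface at z = 0. Lengths are in m, angles in degrees, forces in N, time in s.
With the tool pointing down it reaches from about 0.4 to 0.825 m from the base axis. Payload 7 kg.
Tool frame: the origin (TCP) lies at the very end of the fingers, on their centre line; the grasp point (between the pads) lies 19 mm behind it (ctrl.grasp_offset is the distance from the TCP to the grasp point, in m); z points along the fingers, y is the line along which they close (so a half turn about z gives the same grasp; the last joint's range is limited). The gripper opens to 88 mm and grips with 3 to 60 N. Pads are 19 mm wide; open, the fingers measure 130 mm over their backs; the gripper's body (78 mm by 193 mm) begins 47 mm behind the grasp point.
Start: joints at [-47.149, 20.546, 0.682, 0, -70.136, -16.507], TCP at [0.3, -0.605, 0.227] pointing down, gripper open.
Joint ranges: [-176.03, 176.03], [-82.01, 121.73], [-58.28, 71.71], [-173.87, 95.51], [-174.79, -0.11], [-173.66, 173.66]. Speed limits (degrees/s): [136.94, 136.94, 172.46, 180, 180, 180].

INTERFACE

Orientations are given as [roll, pitch, yaw] about the fixed x, y, z axes, in that order (R = Rz(yaw) Ry(pitch) Rx(roll)).
In Python, from plant import ctrl gives the robot as it stands. The module is installed in compiled form; this text tells all that it offers.
- The arm moves only by the tool jog_arm, never from a script. Its argument "plan" is a list that holds one entry, the list of rows, each a list of 7 numbers: the opening, from 0 (shut) to 1 (fully open), then the shift along the tool's x, y, z in m, then the turn, a rotation vector about the tool's x, y, z in degrees. A call has 1 to 20 rows; each row is the pose to reach, as a shift and turn from the pose commanded when the call began, along the tool's axes at that moment; what a row does not reach only later rows make up. A row lasts 1/8 s, in which the tool goes at most 62.5 mm and 10.7 degrees, less where a joint would pass 70% of its speed; a pose out of reach is approached as far as the arm can. A call with a gripper value outside its range is refused whole. The fingers move at their own pace and stop on an object; the grip force is fixed at half the most. Time passes only in rows, so rows that repeat a pose let the fingers close. It gives the time, the measured TCP pose, the force, the opening and the grip force at its end, in the units of the state.
- ctrl.get_obs(): the state, without advancing time (a new reading comes with each control period).
- ctrl.snapshot(name): name is "scene" or "side" or "wrist"; returns a dict with "image" (480x640x3 uint8, red, green, blue), "vertical_fov" (degrees; the focal length in pixels is half the picture's height over the tangent of half this angle, whatever the lens; pixels are square), "cx", "cy" (the principal point, pixels), "R" (3x3) and "t" (3): a world point X has camera coordinates R X + t; the wrist camera has in their place "T_tool_cam" (4x4, takes a point from camera to tool coordinates, whose origin is the TCP and whose axes are the flange's). Camera axes: x right, y down, z forward; pixel columns grow to the right and rows downward; lengths in m; the calibration is good to about 2 mm. A picture is of the moment at which its call begins: read the wrist's pose just before it. There is no depth.
- ctrl.close_job(): hands the job in; it is judged then, once.
The state is a dict: "clock": time; "joint_pos": joint angles; "qvel": joint speeds; "tau": joint torques, N m; "tool_pos": TCP position; "orientation": TCP orientation; "force": force on the tool from outside, world axes, zero at the start; "moment": the same for the moment, N m; "opening": finger opening in m; "gripper_force": force on a finger pad.
Only numpy, scipy, OpenCV 4.12 (cv2) and the standard library are available. Lean on these libraries where they do the work, as an engineer would, in place of code of your own. Each camera call takes 0.05 s, during which the arm holds its last target. There are 200 camera calls.

## Working session

There is one attempt and no reset: what is moved stays moved. The work goes in short steps, Python scripts to look and compute and a tool call to move; the robot and the scene stay as the last step left them, time stands still between calls to the robot, and variables do not carry over. Pictures are saved under pics/ and viewed, at most 10 in all, crops included, and the job is handed in when it is done.

Besides the shell and the picture viewer there is one more tool, called after "Call:" in YAML: its name, and indented under it one key for each argument. jog_arm: Moves the arm, as the interface text tells. Its arguments: {"type":"object","properties":{"plan":{"type":"array","items":{"type":"array","items":{"type":"array","items":{"type":"number"}}}}},"required":["plan"]}

```bash
mkdir -p pics
cat > h.py <<'E'
import numpy as np, cv2
from scipy.spatial.transform import Rotation as Ro
from plant import ctrl
def cam(name):
    o=ctrl.get_obs(); s=ctrl.snapshot(name); im=s["image"][:,:,::-1].copy()
    f=240/np.tan(np.radians(s["vertical_fov"])/2)
    if "R" in s: Rwc=np.array(s["R"]).T; c=-Rwc@np.array(s["t"])
    else:
        T=np.array(s["T_tool_cam"]); Rt=Ro.from_euler("xyz",o["orientation"],degrees=True).as_matrix()
        Rwc=Rt@T[:3,:3]; c=np.array(o["tool_pos"])+Rt@T[:3,3]
    return dict(im=im,f=f,cx=s["cx"],cy=s["cy"],R=Rwc,c=c)
def ray(k,u,v):
    d=k["R"]@np.array([(u-k["cx"])/k["f"],(v-k["cy"])/k["f"],1]); return d/np.linalg.norm(d)
def onz(k,u,v,z):
    d=ray(k,u,v); return k["c"]+d*(z-k["c"][2])/d[2]
def proj(k,X):
    p=k["R"].T@(np.array(X)-k["c"]); return p[:2]/p[2]*k["f"]+[k["cx"],k["cy"]]
def tri(k1,p1,k2,p2):
    d1=ray(k1,*p1);d2=ray(k2,*p2)
    s=np.linalg.lstsq(np.c_[d1,-d2],k2["c"]-k1["c"],rcond=None)[0]
    a=k1["c"]+d1*s[0];b=k2["c"]+d2*s[1]; return (a+b)/2,np.linalg.norm(a-b)
E
python3 - <<'E'
from h import *
import pickle
for n in("scene","side"):
    k=cam(n); cv2.imwrite(f"pics/{n}0.png",k["im"]); pickle.dump(k,open(n+".pkl","wb")); print(n,k["c"],k["f"],k["cx"],k["cy"],k["R"][:,2])
print(ctrl.get_obs()); print(ctrl.grasp_offset, ctrl.snapshot("wrist")["T_tool_cam"])
E
```

```text
scene [ 1.26902351 -0.44709096  0.96764069] 499.85439481362255 318.89630888770586 248.06964588178477 [-0.60817911  0.32167174 -0.72570342]
side [0.32203795 0.79476209 0.61679563] 503.1501233100622 317.9791706959927 237.38476835124638 [ 0.18892501 -0.84147443 -0.50618981]
{'clock': 0.1, 'joint_pos': array([-4.71482851e+01,  2.05880714e+01,  6.40212693e-01, -1.59862539e-02,
       -7.01356472e+01, -1.65069900e+01]), 'qvel': array([-0.02355163, -0.05049526,  0.07638129,  0.03216725, -0.01321269,
        0.1019762 ]), 'tau': array([-1.85741577e-03, -5.84166133e+01,  2.93753117e+01,  7.01543212e+00,
        1.02410957e-02, -5.09708525e-05]), 'tool_pos': array([ 0.29932944, -0.60453183,  0.22572256]), 'orientation': array([ 1.79915665e+02, -9.31914850e-03, -1.53660711e+02]), 'force': array([ 0.09622476, -0.21470761, -0.04361506]), 'moment': array([0.03034361, 0.03485357, 0.00976708]), 'gripper_force': 0.0, 'opening': 0.08755598626674284}
0.0188 [[ 4.72265427e-04 -9.58906994e-01 -2.83720202e-01  7.71732822e-02]
 [ 9.99999888e-01  4.54805496e-04  1.27411451e-04 -4.50543985e-07]
 [ 6.86177595e-06 -2.83720231e-01  9.58907102e-01 -1.57596297e-01]
 [ 0.00000000e+00  0.00000000e+00  0.00000000e+00  1.00000000e+00]]
```

View pics/scene0.png

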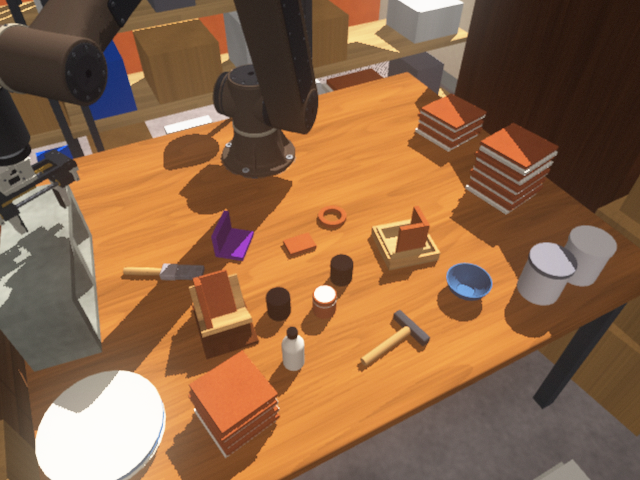

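View pics/side0.png

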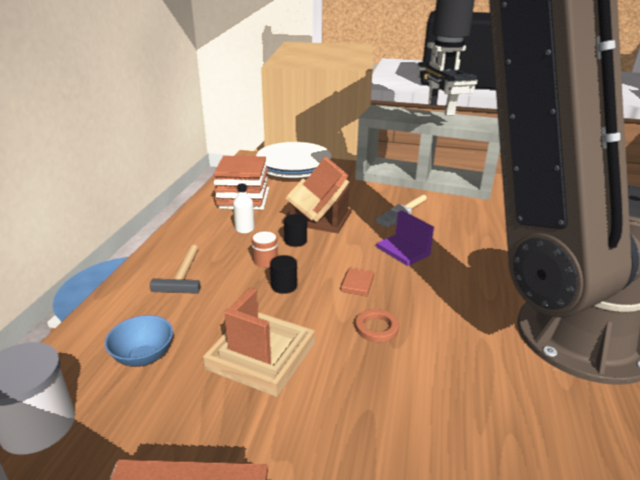

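The scene view shows the box with its tile at (405,243), the rest with the terracotta tile at (220,305) and the jar at (324,300). The side view shows the box at (260,350), the rest at (320,195) and the jar at (264,248).
Candidates (scene view):
- Tiles: terracotta in the rest (218,295), purple (233,240, not meant), the packed one in the box (412,230).
- Jars: terracotta/white (324,300), black (278,304) and (341,270, not meant), bottle (293,350).

I choose the rest's terracotta tile and the jar at (324,300), and check both in one close crop.

Run:
```python
from h import *
import pickle
s=pickle.load(open("scene.pkl","rb"));d=pickle.load(open("side.pkl","rb"))
def crop(im,x,y,w,h): return cv2.resize(im[y:y+h,x:x+w],(400,300),interpolation=cv2.INTER_CUBIC)
a=np.hstack([crop(s["im"],170,260,133,100),crop(s["im"],350,195,107,80)])
b=np.hstack([crop(d["im"],230,150,133,100),crop(d["im"],195,285,133,100)])
cv2.imwrite("pics/crop1.png",np.vstack([a,b]))
print("jar top",onz(s,324,293,.06),onz(d,264,238,.06))
```

```text
jar top [ 0.64040617 -0.10012435  0.06      ] [ 0.64333682 -0.09994763  0.06      ]
```

View pics/crop1.png

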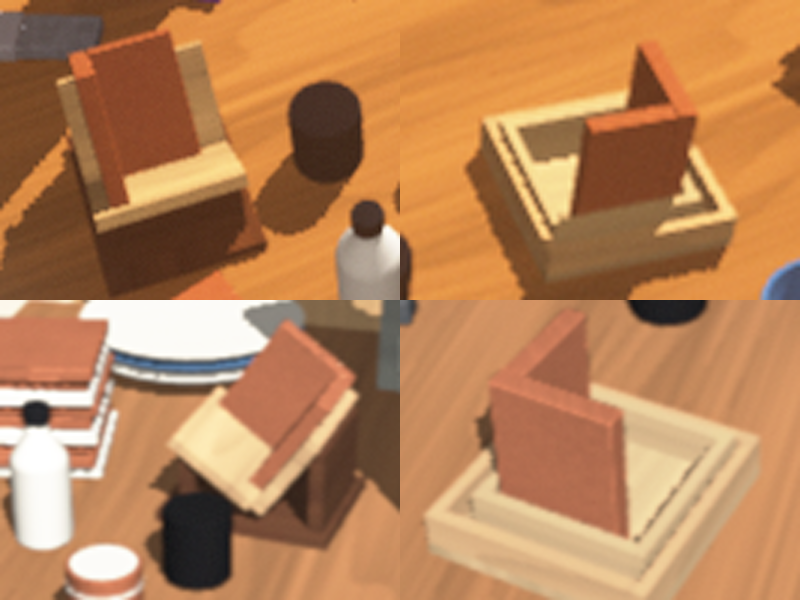

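The crop confirms the choice: a terracotta L leans in the rest with one leg standing out, and the packed tile stands in the frame. Next I triangulate corners from the two views.

Run:
```python
from h import *
import pickle
s=pickle.load(open("scene.pkl","rb"));d=pickle.load(open("side.pkl","rb"))
S1=lambda x,y:(170+x/3.008,260+y/3); S2=lambda x,y:(350+(x-400)/3.738,195+y/3.75)
D1=lambda x,y:(230+x/3.008,150+(y-300)/3); D2=lambda x,y:(195+(x-400)/3.008,285+(y-300)/3)
np.set_printoptions(precision=4,suppress=True)
print("box rim scene L,F,R",*[onz(s,*S2(*p),.028) for p in((485,122),(547,242),(737,214))])
print("box rim side L,F,R",*[onz(d,*D2(*p),.028) for p in((427,516),(640,580),(758,438))])
print("packed top: corner scene/side",onz(s,*S2(692,118),.108),onz(d,*D2(493,380),.108))
print("packed top: leg ends scene",onz(s,*S2(585,122),.108),onz(s,*S2(648,42),.108),"side",onz(d,*D2(625,412),.108),onz(d,*D2(583,315),.108))
# rest: tile points
for n,a,b in [("stand leg free top",(72,58),(354,376)),("top corner-edge outer",(93,48),(337,390) ),("lying leg top far",(167,33),(288,322)),("lying leg top near-board far",(167,33),(288,322)),("ledge front L",(97,226),(360,392)),("ledge front R",(247,188),(172,442)),("lying leg foot end",(198,155),(222,400)),("stand foot free",(112,208),(252,487))]:
    print(n,*tri(s,S1(*a),d,D1(*b)))
```

```text
box rim scene L,F,R [0.48  0.134 0.028] [0.5985 0.1101 0.028 ] [0.6364 0.2411 0.028 ]
box rim side L,F,R [0.6362 0.2387 0.028 ] [0.5096 0.2564 0.028 ] [0.4756 0.1339 0.028 ]
packed top: corner scene/side [0.6063 0.2088 0.108 ] [0.6017 0.2119 0.108 ]
packed top: leg ends scene [0.5772 0.1434 0.108 ] [0.531  0.2264 0.108 ] side [0.526  0.2203 0.108 ] [0.5745 0.1457 0.108 ]
stand leg free top [ 0.5081 -0.3597  0.1119] 0.003599208638442176
top corner-edge outer [ 0.5136 -0.3407  0.1112] 0.009776273189426154
lying leg top far [ 0.5595 -0.302   0.1716] 0.01941750887913295
lying leg top near-board far [ 0.5595 -0.302   0.1716] 0.01941750887913295
ledge front L [ 0.5513 -0.402   0.0442] 0.10563204748703847
ledge front R [ 0.6456 -0.2818  0.0706] 0.00605018141894494
lying leg foot end [ 0.6147 -0.3087  0.0965] 0.017295388880901843
stand foot free [ 0.585  -0.3627  0.0041] 0.02164098468911569
```

```bash
cat >> h.py <<'E'
def down(yaw): return Ro.from_euler("xyz",[180,0,yaw],degrees=True)
def jog(p,R,o=None):
    "row from measured pose to target"
    o=o or ctrl.get_obs(); R0=Ro.from_euler("xyz",o["orientation"],degrees=True)
    s=R0.inv().apply(np.array(p)-o["tool_pos"]); r=(R0.inv()*R).as_rotvec(degrees=True)
    print("row",np.round(s,4).tolist(),np.round(r,2).tolist(),"F",np.round(o["force"],1))
E
python3 - <<'E'
from h import *
jog([.53,-.355,.36],down(-150))
E
```

```text
row [-0.3174, 0.1215, -0.134] [0.07, -0.0, -3.66] F [ 0.  -0.3  0.4]
```

Call:
jog_arm:
  plan:
    - [[1, -0.317, 0.121, -0.134, 0, 0, -3.7], [1, -0.317, 0.121, -0.134, 0, 0, -3.7], [1, -0.317, 0.121, -0.134, 0, 0, -3.7], [1, -0.317, 0.121, -0.134, 0, 0, -3.7], [1, -0.317, 0.121, -0.134, 0, 0, -3.7], [1, -0.317, 0.121, -0.134, 0, 0, -3.7], [1, -0.317, 0.121, -0.134, 0, 0, -3.7], [1, -0.317, 0.121, -0.134, 0, 0, -3.7], [1, -0.317, 0.121, -0.134, 0, 0, -3.7]]

```text
clock: 1.27
tool_pos: [0.529, -0.3564, 0.3599]
orientation: [179.9, -0.0, -150.0]
force: [0.3, 0.4, 0.4]
opening: 0.0874
gripper_force: 0.0
```

Run:
```python
from h import *
import pickle
k=cam("wrist"); pickle.dump(k,open("w_rest.pkl","wb")); cv2.imwrite("pics/w_rest.png",k["im"]); print(k["f"],k["c"])
jog([.50,.15,.31],down(-147))
```

```text
338.6365633692477 [ 0.46235664 -0.39498165  0.51756161]
row [-0.2279, 0.4532, 0.0502] [0.05, -0.04, -3.03] F [-0.  -0.5  0.9]
```

View pics/w_rest.png

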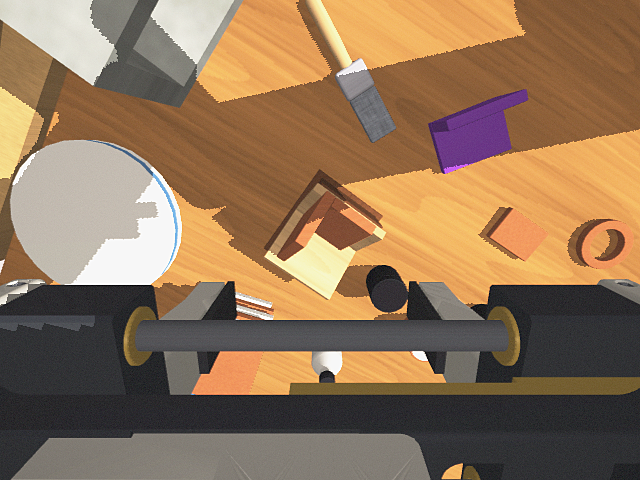

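The wrist view shows the rest and tile at about (325,235), with the fingers covering the lower half, so targets should sit at about (320,200). I will look at the box first.

Run:
```python
from h import *
jog([.572,.196,.23],down(-147))
```

```text
row [-0.3133, 0.4571, 0.1301] [0.05, -0.04, -3.03] F [-0.  -0.5  0.9]
```

Call:
jog_arm:
  plan:
    - [[1, -0.313, 0.457, 0.05, 0, 0, -3], [1, -0.313, 0.457, 0.05, 0, 0, -3], [1, -0.313, 0.457, 0.05, 0, 0, -3], [1, -0.313, 0.457, 0.05, 0, 0, -3], [1, -0.313, 0.457, 0.05, 0, 0, -3], [1, -0.313, 0.457, 0.05, 0, 0, -3], [1, -0.313, 0.457, 0.05, 0, 0, -3], [1, -0.313, 0.457, 0.13, 0, 0, -3], [1, -0.313, 0.457, 0.13, 0, 0, -3], [1, -0.313, 0.457, 0.13, 0, 0, -3], [1, -0.313, 0.457, 0.13, 0, 0, -3], [1, -0.313, 0.457, 0.13, 0, 0, -3], [1, -0.313, 0.457, 0.13, 0, 0, -3]]

```text
clock: 2.95
tool_pos: [0.5726, 0.1955, 0.2319]
orientation: [-180.0, 0.1, -147.0]
force: [-0.3, 0.1, 0.1]
opening: 0.0875
gripper_force: 0.0
```

Run:
```python
from h import *
import pickle
k=cam("wrist"); pickle.dump(k,open("w_box.pkl","wb")); cv2.imwrite("pics/w_box.png",cv2.resize(k["im"][40:340,120:520],(800,600),interpolation=cv2.INTER_CUBIC)); print(k["c"])
```

```text
[0.50755884 0.15342359 0.38938125]
```

View pics/w_box.png

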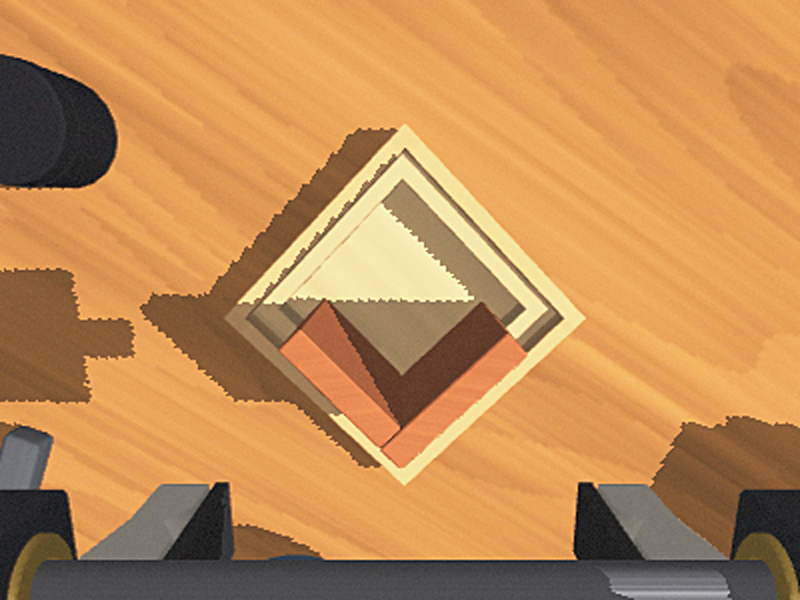

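The box is clear: its rim corners are at crop (404,124), (226,316), (585,317) and (405,486), and the tile's top outer corners are at (282,348), (402,468) and (526,353).

Run:
```python
from h import *
import pickle
k=pickle.load(open("w_box.pkl","rb")); np.set_printoptions(precision=4,suppress=True)
P=lambda x,y,z:onz(k,120+x/2,40+y/2,z)[:2]
T,L,R,B=[P(x,y,.028) for x,y in((404,124),(226,316),(585,317),(405,486))]
c=(T+L+R+B)/4
print("rim",T,L,R,B,"centre",c)
for a,b in((T,R),(L,B),(T,L),(R,B)): v=b-a; print("len",np.linalg.norm(v),"ang",np.degrees(np.arctan2(v[1],v[0])))
a,b,d=[P(x,y,.108) for x,y in((282,348),(402,470),(526,353))]
print("tile top",a,b,d)
for q in(a,d): v=q-b; print(np.linalg.norm(v),np.degrees(np.arctan2(v[1],v[0])))
print("frame rim outer top?",P(404,152,.033),"inner",P(401,180,.033), P(525,318,.033))
# line fits with LSD
g=cv2.cvtColor(k["im"],cv2.COLOR_BGR2GRAY)
for l in cv2.createLineSegmentDetector().detect(cv2.GaussianBlur(g,(3,3),0))[0][:,0]:
    if 220<l[0]<420 and 90<l[1]<290 and np.hypot(l[2]-l[0],l[3]-l[1])>45:
        z=.108 if max(l[1],l[3])>225 and 0 else .028
        p,q=onz(k,l[0],l[1],z),onz(k,l[2],l[3],z);v=q-p
        print(np.round(l*2-[240,80,240,80]), "ang%90 %.2f"%(np.degrees(np.arctan2(v[1],v[0]))%90))
```

```text
rim [0.4758 0.1335] [0.6078 0.1055] [0.5035 0.2672] [0.6382 0.2397] centre [0.5563 0.1865]
len 0.13657600771764059 ang 78.28582805441047
len 0.13759941421479135 ang 77.2387543342821
len 0.13496549187088172 ang -11.94606184692568
len 0.13747961011587226 ang -11.524882675321011
tile top [0.5847 0.1426] [0.6035 0.2153] [0.5302 0.2304]
0.07514377077446954 -104.53906579905289
0.07484498263252114 168.37148011246626
frame rim outer top? [0.487  0.1408] inner [0.4988 0.1467] [0.5213 0.2393]Traceback (most recent call last):
  File "<stdin>", line 19, in <module>
ValueError: unsupported format character ' ' (0x20) at index 6
```

```bash
cat >> h.py <<'E'
BC=np.array([.5563,.1865]); BY=-12.0
def bx(x,y,z):
    a=np.radians(BY); ex=np.array([np.cos(a),np.sin(a)]); ey=np.array([-np.sin(a),np.cos(a)])
    return np.r_[BC+ex*x/1000+ey*y/1000,z]
def inbox(p):
    a=np.radians(BY); d=(np.array(p)[:2]-BC)*1000
    return np.round([d@[np.cos(a),np.sin(a)],d@[-np.sin(a),np.cos(a)]],1)
E
python3 - <<'E'
from h import *
import pickle
k=pickle.load(open("w_box.pkl","rb"))
g=cv2.cvtColor(k["im"],cv2.COLOR_BGR2GRAY)
for l in cv2.createLineSegmentDetector().detect(g)[0][:,0]:
    if 220<l[0]<420 and 90<l[1]<290 and np.hypot(l[2]-l[0],l[3]-l[1])>45:
        p,q=onz(k,l[0],l[1],.028),onz(k,l[2],l[3],.028);v=q-p
        print(np.round(l*2-[240,80,240,80]), "ang",round(np.degrees(np.arctan2(v[1],v[0]))%90,2))
jog(bx(-12,-13,.13),down(-147)); jog(bx(-12,-13,.047),down(-147))
E
```

```text
[563. 318. 403. 468.] ang 78.06
[397. 129. 236. 301.] ang 77.86
[224. 319. 403. 484.] ang 77.93
[591. 482. 644. 558.] ang 68.93
[402. 178. 525. 308.] ang 77.89
[404. 146. 565. 318.] ang 77.9
[399. 156. 264. 299.] ang 77.93
[547. 308. 402. 153.] ang 77.9
[504. 334. 383. 446.] ang 77.14
[405. 483. 583. 318.] ang 77.98
[334. 306. 401. 374.] ang 76.14
[387. 405. 327. 303.] ang 62.25
[583. 315. 405. 123.] ang 77.91
row [0.0364, 0.0005, 0.1017] [-0.0, 0.11, -0.04] F [ 0.9 -0.4  0.4]
row [0.0366, 0.0005, 0.1847] [-0.0, 0.11, -0.04] F [ 0.9 -0.4  0.4]
```

Call:
jog_arm:
  plan:
    - [[0, 0.036, 0, 0.08, 0, 0, 0], [0, 0.036, 0, 0.08, 0, 0, 0], [0, 0.036, 0, 0.08, 0, 0, 0], [0, 0.036, 0, 0.08, 0, 0, 0], [0, 0.036, 0, 0.08, 0, 0, 0], [0, 0.036, 0, 0.08, 0, 0, 0], [0, 0.036, 0, 0.12, 0, 0, 0], [0, 0.036, 0, 0.15, 0, 0, 0], [0, 0.036, 0, 0.175, 0, 0, 0], [0, 0.036, 0, 0.184, 0, 0, 0], [0, 0.036, 0, 0.184, 0, 0, 0]]

```text
clock: 4.38
tool_pos: [0.542, 0.177, 0.0466]
orientation: [-180.0, -0.0, -146.9]
force: [1.1, -0.8, 1.6]
opening: 0.0003
gripper_force: 0.0
```

Call:
jog_arm:
  plan:
    - [[0, -0.003, 0, 0, 0, 0, 0], [0, -0.006, 0, 0, 0, 0, 0], [0, -0.009, 0, 0, 0, 0, 0], [0, -0.012, 0, 0, 0, 0, 0], [0, -0.012, 0, 0, 0, 0, 0]]

```text
clock: 5.0
tool_pos: [0.5522, 0.1836, 0.0466]
orientation: [-180.0, 0.0, -147.0]
force: [-0.6, 0.1, 0.0]
opening: 0.0005
gripper_force: 0.0
```

Call:
jog_arm:
  plan:
    - [[0, -0.002, 0, 0, 0, 0, 0], [0, -0.004, 0, 0, 0, 0, 0], [0, -0.006, 0, 0, 0, 0, 0], [0, -0.008, 0, 0, 0, 0, 0], [0, -0.008, 0, 0, 0, 0, 0]]

```text
clock: 5.62
tool_pos: [0.5586, 0.1878, 0.0467]
orientation: [180.0, -0.0, -147.0]
force: [0.1, 0.0, 1.5]
opening: 0.0003
gripper_force: 0.7
```

Call:
jog_arm:
  plan:
    - [[0, -0.001, 0, 0, 0, 0, 0], [0, -0.002, 0, 0, 0, 0, 0], [0, -0.003, 0, 0, 0, 0, 0], [0, -0.003, 0, 0, 0, 0, 0]]

```text
clock: 6.12
tool_pos: [0.5609, 0.189, 0.0474]
orientation: [-180.0, -0.0, -146.9]
force: [-5.2, -2.4, 10.7]
opening: 0.0005
gripper_force: 6.0
```

Call:
jog_arm:
  plan:
    - [[0, -0.001, 0, 0, 0, 0, 0], [0, -0.002, 0, 0, 0, 0, 0], [0, -0.002, 0, 0, 0, 0, 0]]

```text
clock: 6.5
tool_pos: [0.5626, 0.19, 0.0479]
orientation: [-180.0, -0.0, -146.9]
force: [-7.8, -3.9, 15.2]
opening: 0.0005
gripper_force: 9.1
```

Call:
jog_arm:
  plan:
    - [[0, 0.003, 0, 0, 0, 0, 0], [0, 0.006, 0, 0, 0, 0, 0], [0, 0.006, 0, 0, 0, 0, 0]]

```text
clock: 6.88
tool_pos: [0.5578, 0.1873, 0.0465]
orientation: [180.0, 0.0, -147.0]
force: [-0.6, -0.9, 1.5]
opening: 0.0004
gripper_force: 0.9
```

Run:
```python
from h import *
k=cam("side"); s=cam("scene")
a=cv2.resize(k["im"][270:400,190:330],(400,371),interpolation=cv2.INTER_CUBIC)
b=cv2.resize(s["im"][170:300,350:490],(400,371),interpolation=cv2.INTER_CUBIC)
cv2.imwrite("pics/push.png",np.hstack([a,b]))
```

```text
(no output)
```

View pics/push.png

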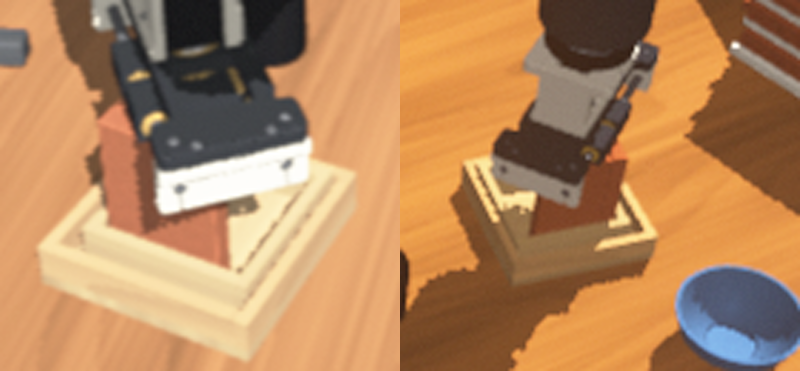

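The tile stands upright. The upward force suggests the wider part of the fingers caught the tile's top edge, so I will lift 14 mm and push again gently.

Call:
jog_arm:
  plan:
    - [[0, 0.002, 0, -0.014, 0, 0, 0], [0, 0, 0, -0.014, 0, 0, 0], [0, -0.002, 0, -0.014, 0, 0, 0], [0, -0.004, 0, -0.014, 0, 0, 0], [0, -0.004, 0, -0.014, 0, 0, 0]]

```text
clock: 7.6
tool_pos: [0.5609, 0.1893, 0.0603]
orientation: [-180.0, -0.1, -147.0]
force: [-0.6, -1.3, 1.5]
opening: 0.0006
gripper_force: 1.1
```

Call:
jog_arm:
  plan:
    - [[0, -0.001, 0, 0, 0, 0, 0], [0, -0.002, 0, 0, 0, 0, 0], [0, -0.002, 0, 0, 0, 0, 0]]

```text
clock: 7.98
tool_pos: [0.5628, 0.1905, 0.0606]
orientation: [-180.0, -0.0, -147.0]
force: [-1.4, -0.9, 2.2]
opening: 0.0004
gripper_force: 1.5
```

Call:
jog_arm:
  plan:
    - [[0, -0.001, 0, 0, 0, 0, 0], [0, -0.002, 0, 0, 0, 0, 0], [0, -0.002, 0, 0, 0, 0, 0]]

```text
clock: 8.35
tool_pos: [0.5646, 0.1917, 0.0606]
orientation: [-180.0, 0.0, -147.0]
force: [-1.0, -0.6, 2.9]
opening: 0.0006
gripper_force: 1.7
```

Call:
jog_arm:
  plan:
    - [[0, -0.001, 0, 0, 0, 0, 0], [0, -0.002, 0, 0, 0, 0, 0], [0, -0.002, 0, 0, 0, 0, 0]]

```text
clock: 8.72
tool_pos: [0.5663, 0.1928, 0.0606]
orientation: [-180.0, 0.0, -147.0]
force: [-1.1, -0.4, 2.9]
opening: 0.0007
gripper_force: 1.7
```

Call:
jog_arm:
  plan:
    - [[0, -0.001, 0, 0, 0, 0, 0], [0, -0.002, 0, 0, 0, 0, 0], [0, -0.002, 0, 0, 0, 0, 0]]

```text
clock: 9.1
tool_pos: [0.5679, 0.1939, 0.0605]
orientation: [180.0, 0.0, -147.0]
force: [-1.8, -1.0, 2.2]
opening: 0.0004
gripper_force: 1.6
```

Call:
jog_arm:
  plan:
    - [[0, -0.001, 0, 0, 0, 0, 0], [0, -0.002, 0, 0, 0, 0, 0], [0, -0.002, 0, 0, 0, 0, 0]]

```text
clock: 9.48
tool_pos: [0.5695, 0.1949, 0.0605]
orientation: [-180.0, -0.0, -147.0]
force: [-1.7, -1.5, 2.3]
opening: 0.0005
gripper_force: 1.6
```

Call:
jog_arm:
  plan:
    - [[0, -0.001, 0, 0, 0, 0, 0], [0, -0.0015, 0, 0, 0, 0, 0], [0, -0.0015, 0, 0, 0, 0, 0]]

```text
clock: 9.85
tool_pos: [0.5706, 0.1956, 0.0604]
orientation: [-180.0, -0.0, -147.0]
force: [-2.3, -2.2, 2.2]
opening: 0.0003
gripper_force: 1.8
```

Call:
jog_arm:
  plan:
    - [[0, -0.001, 0, 0, 0, 0, 0], [0, -0.0015, 0, 0, 0, 0, 0], [0, -0.0015, 0, 0, 0, 0, 0]]

```text
clock: 10.22
tool_pos: [0.5717, 0.1963, 0.0604]
orientation: [180.0, -0.0, -147.0]
force: [-3.6, -2.9, 3.4]
opening: 0.0003
gripper_force: 2.6
```

Run:
```python
from h import *
k=cam("side"); s=cam("scene")
a=cv2.resize(k["im"][270:400,190:330],(400,371),interpolation=cv2.INTER_CUBIC)
b=cv2.resize(s["im"][170:300,350:490],(400,371),interpolation=cv2.INTER_CUBIC)
cv2.imwrite("pics/push2.png",np.hstack([a,b]))
o=ctrl.get_obs(); print(inbox(o["tool_pos"]),o["force"])
```

```text
[13.  12.8] [-3.77107834 -2.77376555  2.75332377]
```

View pics/push2.png

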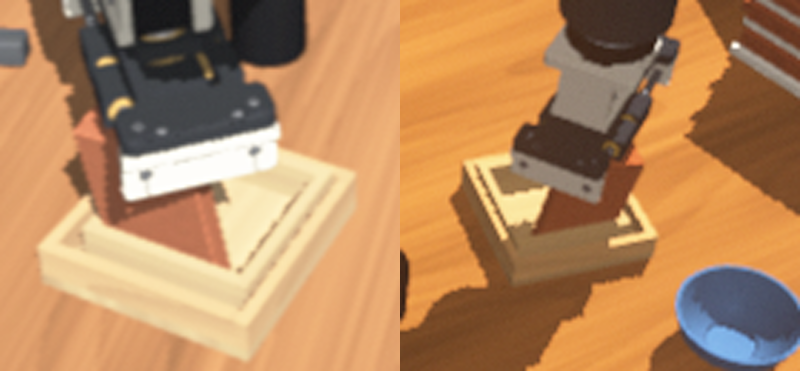

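The tile is tipping outward because the push is too high. I will back off slowly so it settles, then push low with the tool tilted 50°, which keeps the gripper body clear.

Call:
jog_arm:
  plan:
    - [[0, 0.002, 0, 0, 0, 0, 0], [0, 0.004, 0, 0, 0, 0, 0], [0, 0.006, 0, 0, 0, 0, 0], [0, 0.008, 0, 0, 0, 0, 0], [0, 0.01, 0, 0, 0, 0, 0], [0, 0.012, 0, 0, 0, 0, 0], [0, 0.015, 0, 0, 0, 0, 0], [0, 0.02, 0, 0, 0, 0, 0], [0, 0.025, 0, -0.02, 0, 0, 0], [0, 0.03, 0, -0.07, 0, 0, 0], [0, 0.05, 0, -0.09, 0, -10, 0], [0, 0.07, 0, -0.09, 0, -20, 0], [0, 0.07, 0, -0.09, 0, -30, 0], [0, 0.07, 0, -0.09, 0, -40, 0], [0, 0.07, 0, -0.09, 0, -50, 0], [0, 0.07, 0, -0.09, 0, -50, 0]]

```text
clock: 12.32
tool_pos: [0.4763, 0.1194, 0.1998]
orientation: [177.0, 46.8, -147.1]
force: [0.1, 1.6, 0.9]
opening: -0.0001
gripper_force: 0.0
```

Run:
```python
from h import *
k=cam("side"); s=cam("scene"); w=cam("wrist")
a=cv2.resize(k["im"][270:400,190:330],(400,371),interpolation=cv2.INTER_CUBIC)
b=cv2.resize(s["im"][170:300,350:490],(400,371),interpolation=cv2.INTER_CUBIC)
cv2.imwrite("pics/push3.png",np.hstack([a,b]))
o=ctrl.get_obs(); print(inbox(o["tool_pos"]),o["force"],o["joint_pos"])
R=down(-147)*Ro.from_rotvec([0,-50,0],degrees=True)
print(R.as_matrix()[:,2])
jog(bx(-14,-14,.06),R);jog(bx(-14,-14,.03),R)
```

```text
[-63.3 -81.1] [0.66229317 0.21902632 0.8228161 ] [ 37.06189257 -14.98921483 -58.22443408  -1.44759971  -0.15189782
 -91.23313208]
[ 0.64245893  0.41721771 -0.64278761]
row [0.0444, 0.0046, 0.1559] [2.96, -3.46, 0.02] F [0.7 0.2 0.8]
row [0.0662, 0.0036, 0.1765] [2.96, -3.46, 0.02] F [0.7 0.2 0.8]
```

View pics/push3.png

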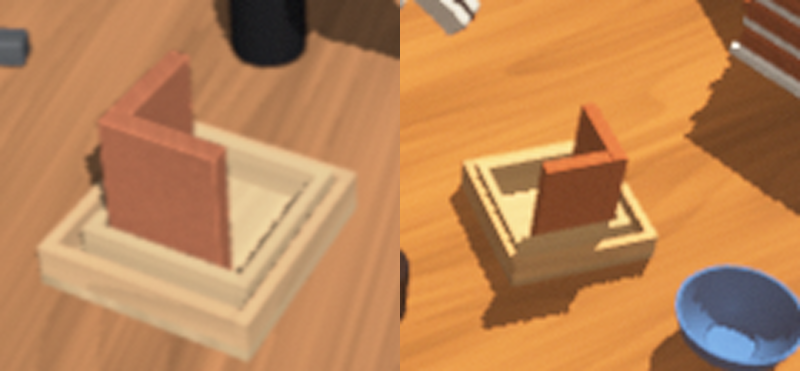

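The tile is upright again at crop (165,190). The 50° tilt runs into joint limits. Instead I will grip this tile's +y-wall leg from above with the tool down, and slide it into the corner by feel. First I take a look at yaw 168.

```bash
sed -i 's/BY=-12.0/BY=-12.1/' h.py
python3 - <<'E'
from h import *
jog(bx(25,5,.235),down(167.9))
E
```

```text
row [-0.1108, -0.0052, 0.0647] [20.92, 43.04, 43.83] F [0.7 0.2 0.8]
```

Call:
jog_arm:
  plan:
    - [[1, -0.02, -0.001, -0.02, 3.5, 7.2, 7.3], [1, -0.111, -0.005, 0.065, 20.9, 43, 43.8], [1, -0.111, -0.005, 0.065, 20.9, 43, 43.8], [1, -0.111, -0.005, 0.065, 20.9, 43, 43.8], [1, -0.111, -0.005, 0.065, 20.9, 43, 43.8], [1, -0.111, -0.005, 0.065, 20.9, 43, 43.8], [1, -0.111, -0.005, 0.065, 20.9, 43, 43.8], [1, -0.111, -0.005, 0.065, 20.9, 43, 43.8], [1, -0.111, -0.005, 0.065, 20.9, 43, 43.8], [1, -0.111, -0.005, 0.065, 20.9, 43, 43.8]]

```text
clock: 13.72
tool_pos: [0.5815, 0.1861, 0.2333]
orientation: [-179.9, -0.0, 168.0]
force: [0.7, -0.4, 1.2]
opening: 0.0871
gripper_force: 0.0
```

```bash
cat >> h.py <<'E'
def tmask(k,y1=275):
    h=cv2.cvtColor(k["im"],cv2.COLOR_BGR2HSV)
    m=((h[...,0]<=11)&(h[...,1]>110)).astype(np.uint8)*255; m[y1:]=0
    return cv2.morphologyEx(m,cv2.MORPH_OPEN,np.ones((3,3)))
E
python3 - <<'E'
from h import *
import pickle
o=ctrl.get_obs(); print(o["clock"],o["tool_pos"],o["orientation"],np.round(o["joint_pos"]))
k=cam("wrist"); pickle.dump(k,open("w_box2.pkl","wb")); m=tmask(k)
cs=sorted(cv2.findContours(m,0,2)[0],key=cv2.contourArea)[-3:]
for c in cs:
    hu=cv2.approxPolyDP(cv2.convexHull(c),3,True)[:,0]; print(cv2.contourArea(c)); 
    for u,v in hu: print((int(u),int(v)),inbox(onz(k,u,v,.108)),inbox(onz(k,u,v,.033)))
hsv=cv2.cvtColor(k["im"],cv2.COLOR_BGR2HSV); print(hsv[150:300:25,320], k["im"].mean())
E
```

```text
13.725 [0.58152174 0.1861153  0.23331393] [-1.79894456e+02 -8.95796840e-03  1.67978100e+02] [  36.   14.   -7.    0.  -69. -138.]
3962.5
(361, 165) [-34.6  36.7] [-29.9  45.2]
(357, 252) [40.  35.8] [64.5 44.1]
(274, 251) [ 39.3 -37.1] [ 63.5 -48.2]
(273, 238) [ 27.4 -37.5] [ 48.5 -48.7]
(285, 215) [  7.1 -26.5] [ 22.8 -34.8]
(341, 160) [-38.6  20.3] [-34.9  24.5]
4099.5
(93, 90) [ -90.6 -171.5] [-100.8 -218.2]
(109, 142) [ -52.2 -165.9] [ -52.2 -211.1]
(39, 153) [ -43.6 -224.1] [ -41.3 -284.7]
(20, 100) [ -83.4 -229.5] [ -91.6 -291.6]
5352.5
(128, 0) [-150.2 -135. ] [-176.2 -172. ]
(184, 0) [-150.3  -94.7] [-176.3 -121. ]
(203, 31) [-130.7  -82.9] [-151.5 -106.1]
(202, 55) [-114.9  -85.2] [-131.5 -109. ]
(193, 70) [-104.7  -93. ] [-118.6 -118.9]
(183, 77) [ -99.8 -101.1] [-112.4 -129.2]
(165, 79) [ -98.4 -115. ] [-110.6 -146.8]
(149, 74) [-101.9 -126.8] [-115.  -161.6]
(133, 62) [-110.1 -137.6] [-125.4 -175.4]
(120, 31) [-130.6 -144. ] [-151.4 -183.4]
(120, 17) [-139.6 -142.5] [-162.7 -181.5]
[[ 17 105 160]
 [ 22  86 245]
 [ 17  98 159]
 [  9 149  99]
 [ 11 161 239]
 [ 15 162 225]] 113.33355143229167
```

Run:
```python
from h import *
jog(bx(5,29.3,.12),down(167.9));jog(bx(5,29.3,.075),down(167.9))
```

```text
row [0.0197, 0.0245, 0.1136] [-0.08, -0.0, 0.07] F [-0.1 -0.6 -0.3]
row [0.0197, 0.0246, 0.1586] [-0.08, -0.0, 0.07] F [-0.1 -0.6 -0.3]
```

Call:
jog_arm:
  plan:
    - [[1, 0.02, 0.0245, 0.05, 0, 0, 0], [1, 0.02, 0.0245, 0.1, 0, 0, 0], [0.5, 0.02, 0.0245, 0.14, 0, 0, 0], [0.4, 0.02, 0.0245, 0.158, 0, 0, 0], [0.3, 0.02, 0.0245, 0.158, 0, 0, 0], [0.2, 0.02, 0.0245, 0.158, 0, 0, 0], [0, 0.02, 0.0245, 0.158, 0, 0, 0], [0, 0.02, 0.0245, 0.158, 0, 0, 0], [0, 0.02, 0.0245, 0.158, 0, 0, 0]]

```text
clock: 14.9
tool_pos: [0.5674, 0.2145, 0.0757]
orientation: [-179.9, -0.0, 167.9]
force: [0.9, 1.2, 0.8]
opening: 0.0234
gripper_force: 0.0
```

Call:
jog_arm:
  plan:
    - [[0, -0.002, 0, 0, 0, 0, 0], [0, -0.003, 0, 0, 0, 0, 0], [0, -0.003, 0, 0, 0, 0, 0]]

```text
clock: 15.28
tool_pos: [0.5703, 0.2139, 0.0754]
orientation: [-179.9, -0.1, 167.9]
force: [-1.1, 1.1, 3.6]
opening: 0.0139
gripper_force: 30.0
```

Call:
jog_arm:
  plan:
    - [[0, -0.001, 0, 0, 0, 0, 0], [0, -0.002, 0, 0, 0, 0, 0], [0, -0.002, 0, 0, 0, 0, 0]]

```text
clock: 15.65
tool_pos: [0.5712, 0.2137, 0.0755]
orientation: [-179.9, -0.1, 167.9]
force: [-8.1, 3.7, 8.2]
opening: 0.0139
gripper_force: 30.0
```

Call:
jog_arm:
  plan:
    - [[0, 0, 0.001, 0, 0, 0, 0], [0, 0, 0.002, 0, 0, 0, 0], [0, 0, 0.002, 0, 0, 0, 0]]

```text
clock: 16.02
tool_pos: [0.5713, 0.2141, 0.0755]
orientation: [-179.8, -0.2, 167.9]
force: [-7.8, -1.7, 10.3]
opening: 0.014
gripper_force: 30.0
```

Call:
jog_arm:
  plan:
    - [[0, 0, 0.001, 0, 0, 0, 0], [0, 0, 0.002, 0, 0, 0, 0], [0, 0, 0.002, 0, 0, 0, 0]]

```text
clock: 16.4
tool_pos: [0.5713, 0.2147, 0.0755]
orientation: [-179.6, -0.2, 167.9]
force: [-6.5, -6.4, 11.3]
opening: 0.0141
gripper_force: 30.0
```

Call:
jog_arm:
  plan:
    - [[0, 0.001, 0, -0.001, 0, 0, 0], [0, 0.001, 0, -0.002, 0, 0, 0], [0, 0.001, 0, -0.002, 0, 0, 0]]

```text
clock: 16.77
tool_pos: [0.5718, 0.2174, 0.0767]
orientation: [-179.9, -0.1, 167.9]
force: [0.0, -0.1, -4.1]
opening: 0.0135
gripper_force: 30.0
```

Call:
jog_arm:
  plan:
    - [[0, 0, 0.001, 0, 0, 0, 0], [0, 0, 0.002, 0, 0, 0, 0], [0, 0, 0.002, 0, 0, 0, 0]]

```text
clock: 17.15
tool_pos: [0.5719, 0.2182, 0.0767]
orientation: [-179.8, -0.1, 167.9]
force: [1.3, -5.2, -3.5]
opening: 0.0139
gripper_force: 30.0
```

Call:
jog_arm:
  plan:
    - [[0, -0.001, -0.001, 0, 0, 0, 0], [0, -0.002, -0.001, 0, 0, 0, 0], [0, -0.002, -0.001, 0, 0, 0, 0]]

```text
clock: 17.52
tool_pos: [0.5724, 0.2179, 0.0766]
orientation: [-179.8, -0.2, 167.9]
force: [-6.1, 1.4, -2.2]
opening: 0.0141
gripper_force: 30.0
```

Call:
jog_arm:
  plan:
    - [[0, -0.001, 0, 0, 0, 0, 0], [0, -0.0015, 0, 0, 0, 0, 0], [0, -0.0015, 0, 0, 0, 0, 0]]

```text
clock: 17.9
tool_pos: [0.5736, 0.2176, 0.0766]
orientation: [-179.8, -0.2, 167.9]
force: [-7.9, 0.9, -0.2]
opening: 0.0133
gripper_force: 30.0
```

Call:
jog_arm:
  plan:
    - [[0, 0, 0, 0.0005, 0, 0, 0], [0, 0, 0, 0.001, 0, 0, 0], [0, 0, 0, 0.001, 0, 0, 0], [0.3, 0, 0, 0.001, 0, 0, 0], [0.35, 0, 0, 0.001, 0, 0, 0], [0.35, 0, 0, 0.001, 0, 0, 0], [0.35, 0, 0, 0.001, 0, 0, 0]]

```text
clock: 18.77
tool_pos: [0.5759, 0.2179, 0.0764]
orientation: [-179.9, -0.0, 167.9]
force: [-0.8, 0.3, 0.7]
opening: 0.0307
gripper_force: 0.0
```

Run:
```python
from h import *
o=ctrl.get_obs(); print(inbox(o["tool_pos"]),o["force"],o["opening"],o["joint_pos"])
jog(bx(25,5,.235),down(167.9))
```

```text
[12.6 34.8] [-0.78255764  0.31407445  0.70259608] 0.03074366382628635 [ 3.88814183e+01  2.26587741e+01 -1.76042794e+01  2.22666394e-02
 -4.98109848e+01 -1.40953881e+02]
row [-0.0123, -0.03, -0.1586] [-0.07, -0.03, 0.04] F [-0.8  0.3  0.7]
```

Call:
jog_arm:
  plan:
    - [[0.35, 0, 0, -0.045, 0, 0, 0], [1, -0.012, -0.03, -0.1, 0, 0, 0], [1, -0.012, -0.03, -0.159, 0, 0, 0], [1, -0.012, -0.03, -0.159, 0, 0, 0], [1, -0.012, -0.03, -0.159, 0, 0, 0], [1, -0.012, -0.03, -0.159, 0, 0, 0]]

```text
clock: 19.52
tool_pos: [0.5807, 0.1859, 0.2338]
orientation: [-179.8, -0.2, 167.9]
force: [0.3, -0.1, 0.0]
opening: 0.0753
gripper_force: 0.0
```

Run:
```python
from h import *
import pickle
k=cam("wrist"); pickle.dump(k,open("w_box3.pkl","wb")); m=tmask(k)
o=np.array(BC)
for c in cv2.findContours(m,0,2)[0]:
    M=c[:,0].mean(0)
    if cv2.contourArea(c)>1500 and 250<M[0]<400:
        for u,v in cv2.approxPolyDP(cv2.convexHull(c),2,True)[:,0]: print((int(u),int(v)),inbox(onz(k,u,v,.108)),inbox(onz(k,u,v,.033)))
g=cv2.cvtColor(k["im"],cv2.COLOR_BGR2GRAY)
print("lines")
for l in cv2.createLineSegmentDetector().detect(g)[0][:,0]:
    if 220<l[0]<420 and 90<l[1]<275 and np.hypot(l[2]-l[0],l[3]-l[1])>25:
        print(np.round(l), *[np.r_[inbox(onz(k,l[0],l[1],z)),inbox(onz(k,l[2],l[3],z))] for z in(.033,.108)])
```

```text
(365, 169) [-32.5  39.6] [-27.1  48.9]
(362, 253) [40.  39.7] [64.5 49. ]
(277, 253) [ 40.1 -35.2] [ 64.7 -45.7]
(277, 242) [ 30.  -34.8] [ 51.9 -45.2]
(288, 218) [  8.6 -24.7] [ 24.9 -32.4]
(345, 162) [-38.   23.1] [-34.2  28. ]
(353, 162) [-38.1  29.6] [-34.2  36.2]
lines
[259. 135. 376. 135.] [-60.5 -59.  -60.6  58.3] [-58.8 -45.8 -58.9  47.1]
[376. 137. 371. 247.] [-59.   59.1  57.4  59.2] [-57.7  47.7  34.4  47.7]
[250. 128. 257. 254.] [-67.2 -68.5  66.3 -68.6] [-64.2 -53.2  41.4 -53.3]
[268. 147. 357. 147.] [-49.1 -50.7 -48.9  39.8] [-49.9 -39.2 -49.7  32.4]
[269. 184. 267. 148.] [-11.1 -51.9 -47.9 -51.5] [-19.8 -40.1 -48.9 -39.8]
[257. 255. 377. 255.] [ 66.6 -68.2  67.1  65.6] [ 41.7 -53.   42.1  52.9]
[259. 141. 264. 239.] [-55.2 -59.6  48.9 -59.5] [-54.7 -46.2  27.7 -46.1]
[364. 139. 259. 139.] [-57.4  47.1 -57.2 -59.2] [-56.4  38.2 -56.2 -45.9]
[363. 244. 366. 139.] [ 54.5  49.8 -56.6  48.6] [ 32.1  40.4 -55.7  39.3]
[341. 217. 342. 162.] [ 23.5  25.3 -34.3  24.9] [  7.6  20.9 -38.1  20.6]
[310. 193. 330. 175.] [ -2.2  -7.9 -21.3  12.3] [-12.8  -5.3 -27.9  10.7]
[350. 167. 348. 253.] [-29.3  32.8  64.6  33.1] [-34.2  26.8  40.1  27.1]
[271. 233. 269. 186.] [ 41.8 -51.8  -9.9 -51.9] [ 22.1 -40.  -18.8 -40.1]
[348. 262. 318. 262.] [74.6 33.8 75.3  0.1] [48.  27.6 48.6  1. ]
[378. 254. 385. 129.] [ 66.   67.2 -66.2  67.1] [ 41.2  54.  -63.4  54. ]
[271. 163. 274. 228.] [-33.  -48.3  36.1 -48.2] [-37.1 -37.3  17.6 -37.2]
[292. 217. 341. 217.] [ 23.6 -28.2  23.6  24.5] [  7.6 -21.3   7.6  20.3]
[333. 240. 278. 240.] [ 49.7  16.7  49.7 -43.9] [ 28.3  14.1  28.3 -33.8]
[335. 235. 290. 219.] [ 44.2  18.9  25.5 -30.6] [ 23.9  15.9   9.2 -23.3]
[369. 243. 373. 137.] [ 53.  56. -59.  56.] [ 30.9  45.2 -57.6  45.2]
[383. 127. 251. 127.] [-68.3  65.5 -68.4 -67.4] [-65.   52.7 -65.1 -52.4]
```

The tile only partly slid in x; it pitched in the grip because of floor friction. I will re-grip, lift it 2 mm clear of the floor first, and push with only light forces.

Run:
```python
from h import *
jog(bx(5,33.3,.0765),down(167.9))
```

```text
row [0.0185, 0.0293, 0.1572] [-0.19, -0.16, 0.05] F [ 0.8 -0.6  0.4]
```

Call:
jog_arm:
  plan:
    - [[0.8, 0.0185, 0.0293, 0.05, 0, 0, 0], [0.7, 0.0185, 0.0293, 0.1, 0, 0, 0], [0.5, 0.0185, 0.0293, 0.14, 0, 0, 0], [0.35, 0.0185, 0.0293, 0.157, 0, 0, 0], [0.25, 0.0185, 0.0293, 0.157, 0, 0, 0], [0, 0.0185, 0.0293, 0.157, 0, 0, 0], [0, 0.0185, 0.0293, 0.157, 0, 0, 0], [0, 0.0185, 0.0293, 0.157, 0, 0, 0], [0, 0.0185, 0.0293, 0.157, 0, 0, 0], [0, 0.0185, 0.0293, 0.155, 0, 0, 0], [0, 0.0185, 0.0293, 0.154, 0, 0, 0], [0, 0.0185, 0.0293, 0.154, 0, 0, 0]]

```text
clock: 21.08
tool_pos: [0.5688, 0.2183, 0.0809]
orientation: [-179.9, -0.1, 167.9]
force: [0.3, 0.6, -3.9]
opening: 0.0137
gripper_force: 30.0
```

Call:
jog_arm:
  plan:
    - [[0, -0.0007, 0, 0, 0, 0, 0], [0, -0.0015, 0, 0, 0, 0, 0], [0, -0.0015, 0, 0, 0, 0, 0]]

```text
clock: 21.45
tool_pos: [0.5704, 0.218, 0.081]
orientation: [-179.9, -0.1, 167.9]
force: [0.5, 0.1, -3.5]
opening: 0.0135
gripper_force: 30.0
```

Call:
jog_arm:
  plan:
    - [[0, -0.0007, 0, 0, 0, 0, 0], [0, -0.0015, 0, 0, 0, 0, 0], [0, -0.0015, 0, 0, 0, 0, 0]]

```text
clock: 21.82
tool_pos: [0.5709, 0.2177, 0.0809]
orientation: [-179.9, -0.2, 167.9]
force: [-5.4, 2.2, -0.5]
opening: 0.0139
gripper_force: 30.0
```

Call:
jog_arm:
  plan:
    - [[0, -0.0005, 0, 0, 0, 0, 0], [0, -0.001, 0, 0, 0, 0, 0], [0, -0.001, 0, 0, 0, 0, 0]]

```text
clock: 22.2
tool_pos: [0.5716, 0.2174, 0.0809]
orientation: [-179.9, -0.2, 167.9]
force: [-6.8, 3.1, -2.1]
opening: 0.0136
gripper_force: 30.0
```

Call:
jog_arm:
  plan:
    - [[0, 0.0018, 0.0005, 0, 0, 0, 0], [0, 0.0018, 0.0012, 0, 0, 0, 0], [0, 0.0018, 0.0012, 0, 0, 0, 0]]

```text
clock: 22.58
tool_pos: [0.5713, 0.2183, 0.0811]
orientation: [-179.8, -0.1, 167.9]
force: [-1.8, -3.4, -3.1]
opening: 0.0139
gripper_force: 30.0
```

Call:
jog_arm:
  plan:
    - [[0, 0, 0.0005, 0, 0, 0, 0], [0, 0, 0.001, 0, 0, 0, 0], [0, 0, 0.001, 0, 0, 0, 0]]

```text
clock: 22.95
tool_pos: [0.5712, 0.2185, 0.0811]
orientation: [-179.8, -0.1, 167.9]
force: [-1.7, -7.0, -1.3]
opening: 0.0139
gripper_force: 30.0
```

Call:
jog_arm:
  plan:
    - [[0, 0, -0.001, 0.0015, 0, 0, 0], [0, 0, -0.001, 0.003, 0, 0, 0], [0, 0, -0.001, 0.0035, 0, 0, 0], [0, 0, -0.001, 0.0035, 0, 0, 0]]

```text
clock: 23.45
tool_pos: [0.5714, 0.2184, 0.08]
orientation: [-179.9, -0.0, 168.0]
force: [-9.0, -5.6, 15.3]
opening: 0.014
gripper_force: 30.0
```

Run:
```python
from h import *
import pickle
s=pickle.load(open("scene.pkl","rb"));d=pickle.load(open("side.pkl","rb"))
# jar: white lid blob in each view
for k,(x,y) in((s,(324,293)),(d,(264,238))):
    h=cv2.cvtColor(k["im"],cv2.COLOR_BGR2HSV); m=((h[...,1]<70)&(h[...,2]>150)).astype(np.uint8)
    n,l,st,ce=cv2.connectedComponentsWithStats(m)
    for i in range(1,n):
        if abs(ce[i][0]-x)<14 and abs(ce[i][1]-y)<20 and st[i][4]>20: print(st[i],ce[i],onz(k,*ce[i],.06))
```

```text
[314 286  21  17 280] [324.20357143 293.50714286] [ 0.64193184 -0.10040032  0.06      ]
[253 231  23  13 220] [264.00454545 236.98181818] [ 0.64470535 -0.10412535  0.06      ]
[252 245  25   6  51] [264.47058824 248.33333333] [ 0.62890821 -0.05937755  0.06      ]
```

Call:
jog_arm:
  plan:
    - [[0.3, 0, 0, -0.001, 0, 0, 0], [0.35, 0, 0, -0.001, 0, 0, 0], [0.35, 0, 0, -0.001, 0, 0, 0], [0.35, 0, 0, -0.04, 0, 0, 0], [0.35, 0, 0, -0.1, 0, 0, 0], [1, 0.02, -0.03, -0.155, 0, 0, 0], [1, 0.02, -0.03, -0.155, 0, 0, 0], [1, 0.02, -0.03, -0.155, 0, 0, 0]]

```text
clock: 24.45
tool_pos: [0.5459, 0.1944, 0.2332]
orientation: [-180.0, -0.0, 167.9]
force: [-0.0, 0.2, -1.5]
opening: 0.0555
gripper_force: 0.0
```

Run:
```python
from h import *
import pickle
s=pickle.load(open("scene.pkl","rb"));d=pickle.load(open("side.pkl","rb"))
for n,p,q,z in(("bl1",(341,263),(284,264),.06),("bl2",(278,297),(296,222),.06),("bottle",(291.5,331),(241,188),.12)): print(n,onz(s,*p,z)[:2],onz(d,*q,z)[:2])
o=ctrl.get_obs(); print(o["clock"],o["tool_pos"],o["joint_pos"][5])
k=cam("wrist"); pickle.dump(k,open("w_box4.pkl","wb")); m=tmask(k)
for c in cv2.findContours(m,0,2)[0]:
    M=c[:,0].mean(0)
    if cv2.contourArea(c)>1500 and 220<M[0]<420:
        for u,v in cv2.approxPolyDP(cv2.convexHull(c),2,True)[:,0]: print((int(u),int(v)),inbox(onz(k,u,v,.108)))
jog([.60,-.11,.22],down(-170)); jog([.60,-.11,.22],down(-147))
```

```text
bl1 [ 0.5773083  -0.01996007] [ 0.57226083 -0.01181867]
bl2 [ 0.60265167 -0.19922257] [ 0.59474766 -0.18687724]
bottle [ 0.73812684 -0.22694759] [ 0.73302073 -0.20968603]
24.45 [0.54594599 0.19438012 0.23323078] -140.98596301023636
(352, 195) [-46.6  30.9]
(362, 211) [-33.   39.7]
(360, 268) [18.5 39.8]
(346, 274) [24.2 27.4]
(280, 274) [ 24.3 -31.7]
(287, 248) [ -0.1 -24.8]
(341, 195) [-46.6  21.7]
row [-0.1167, -0.2861, 0.0124] [-0.08, -0.11, -22.07] F [-0.4  0.5 -0.4]
row [-0.1167, -0.2861, 0.0124] [-0.06, -0.13, -45.07] F [-0.4  0.5 -0.4]
```

Run:
```python
from h import *
jog([.643,-.102,.15],down(-147))
```

```text
row [-0.1572, -0.2692, 0.0823] [-0.06, -0.13, -45.07] F [-0.4  0.5 -0.4]
```

Call:
jog_arm:
  plan:
    - [[1, -0.079, -0.135, 0, 0, 0, -45], [1, -0.157, -0.269, 0.03, 0, 0, -45], [1, -0.157, -0.269, 0.082, 0, 0, -45], [1, -0.157, -0.269, 0.082, 0, 0, -45], [1, -0.157, -0.269, 0.082, 0, 0, -45], [1, -0.157, -0.269, 0.082, 0, 0, -45], [1, -0.157, -0.269, 0.082, 0, 0, -45], [1, -0.157, -0.269, 0.082, 0, 0, -45]]

```text
clock: 25.5
tool_pos: [0.6429, -0.1015, 0.1498]
orientation: [180.0, -0.2, -147.1]
force: [-0.1, -0.3, -0.6]
opening: 0.0876
gripper_force: 0.0
```

Run:
```python
from h import *
o=ctrl.get_obs(); print(o["clock"],o["tool_pos"],o["orientation"],o["joint_pos"])
jog([.643,-.102,.043],down(-147))
```

```text
25.5 [ 0.64286554 -0.10154335  0.14975846] [ 179.97033667   -0.21262085 -147.07210762] [  8.20114846  21.54817082  -8.30408421   0.07133148 -60.35329835
 -65.30870647]
row [-0.0003, -0.0005, 0.1068] [0.03, -0.21, -0.07] F [-0.1 -0.3 -0.6]
```

Call:
jog_arm:
  plan:
    - [[1, 0, 0, 0.05, 0, 0, 0], [1, 0, 0, 0.09, 0, 0, 0], [1, 0, 0, 0.107, 0, 0, 0], [0.6, 0, 0, 0.107, 0, 0, 0], [0.4, 0, 0, 0.107, 0, 0, 0], [0, 0, 0, 0.107, 0, 0, 0], [0, 0, 0, 0.107, 0, 0, 0], [0, 0, 0, 0.107, 0, 0, 0]]

```text
clock: 26.5
tool_pos: [0.6437, -0.1019, 0.0454]
orientation: [-179.9, -0.0, -147.1]
force: [-1.7, 1.4, 6.0]
opening: 0.055
gripper_force: 30.0
```

Call:
jog_arm:
  plan:
    - [[0, 0, 0, -0.01, 0, 0, 0], [0, 0, 0, -0.05, 0, 0, 0], [0, 0, 0, -0.11, 0, 0, 0], [0, 0, 0, -0.15, 0, 0, 0], [0, 0, 0, -0.15, 0, 0, 0]]

```text
clock: 27.12
tool_pos: [0.6451, -0.1019, 0.1989]
orientation: [-179.8, 0.3, -147.0]
force: [-0.1, -0.2, -2.5]
opening: 0.055
gripper_force: 30.0
```

Run:
```python
from h import *
jog(bx(-18.5,-20,.19),down(-147.1)); jog(bx(-18.5,-20,.053),down(-147.1))
```

```text
row [-0.0551, 0.2893, 0.0079] [-0.24, 0.25, 0.05] F [-0.1 -0.2 -2.5]
row [-0.0545, 0.2899, 0.1449] [-0.24, 0.25, 0.05] F [-0.1 -0.2 -2.5]
```

Call:
jog_arm:
  plan:
    - [[0, -0.027, 0.145, 0, 0, 0, 0], [0, -0.055, 0.289, 0, 0, 0, 0], [0, -0.055, 0.289, 0, 0, 0, 0], [0, -0.055, 0.289, 0.01, 0, 0, 0], [0, -0.055, 0.289, 0.02, 0, 0, 0], [0, -0.055, 0.289, 0.04, 0, 0, 0], [0, -0.055, 0.289, 0.06, 0, 0, 0], [0, -0.055, 0.289, 0.06, 0, 0, 0], [0, -0.055, 0.289, 0.06, 0, 0, 0]]

```text
clock: 28.25
tool_pos: [0.5323, 0.1705, 0.1342]
orientation: [-180.0, -0.1, -147.1]
force: [-0.2, 0.9, -1.5]
opening: 0.0549
gripper_force: 30.0
```

Run:
```python
from h import *
o=ctrl.get_obs(); print(o["clock"],inbox(o["tool_pos"]),o["tool_pos"][2]); jog(bx(-18.5,-20,.056),down(-147.1))
```

```text
28.25 [-20.1 -20.7] 0.13421357507908993
row [-0.0018, -0.0006, 0.0782] [-0.04, -0.11, 0.03] F [-0.2  0.9 -1.5]
```

Call:
jog_arm:
  plan:
    - [[0, -0.0018, -0.0006, 0.01, 0, 0, 0], [0, -0.0018, -0.0006, 0.03, 0, 0, 0], [0, -0.0018, -0.0006, 0.05, 0, 0, 0], [0, -0.0018, -0.0006, 0.065, 0, 0, 0], [0, -0.0018, -0.0006, 0.072, 0, 0, 0], [0, -0.0018, -0.0006, 0.075, 0, 0, 0], [0, -0.0018, -0.0006, 0.077, 0, 0, 0], [0, -0.0018, -0.0006, 0.077, 0, 0, 0]]

```text
clock: 29.25
tool_pos: [0.534, 0.1711, 0.0572]
orientation: [-180.0, -0.1, -147.1]
force: [0.4, 0.4, -1.3]
opening: 0.0552
gripper_force: 30.0
```

Call:
jog_arm:
  plan:
    - [[0, 0, 0, 0.001, 0, 0, 0], [0, 0, 0, 0.002, 0, 0, 0], [0, 0, 0, 0.003, 0, 0, 0], [0, 0, 0, 0.003, 0, 0, 0]]

```text
clock: 29.75
tool_pos: [0.5338, 0.1709, 0.0538]
orientation: [-180.0, -0.1, -147.1]
force: [0.9, 0.3, -2.2]
opening: 0.0552
gripper_force: 30.0
```

Call:
jog_arm:
  plan:
    - [[0, 0, 0, 0.001, 0, 0, 0], [0, 0, 0, 0.001, 0, 0, 0], [0.72, 0, 0, 0, 0, 0, 0], [0.72, 0, 0, 0, 0, 0, 0], [0.72, 0, 0, 0, 0, 0, 0], [0.72, 0, 0, -0.03, 0, 0, 0], [0.5, 0.02, 0, -0.06, 0, 0, 0], [0, 0.042, 0, -0.06, 0, 0, 0], [0, 0.042, 0, -0.06, 0, 0, 0], [0, 0.042, 0, -0.06, 0, 0, 0], [0, 0.042, 0, -0.06, 0, 0, 0]]

```text
clock: 31.12
tool_pos: [0.499, 0.1485, 0.1136]
orientation: [-180.0, -0.1, -147.1]
force: [0.4, 0.5, 0.4]
opening: 0.0183
gripper_force: 0.0
```

Run:
```python
from h import *
o=ctrl.get_obs(); print(o["clock"],inbox(o["tool_pos"]),o["tool_pos"][2],o["opening"]); jog(bx(-48,-50,.049),down(-147.1))
s=cam("scene");h=cv2.cvtColor(s["im"],cv2.COLOR_BGR2HSV); m=((h[...,1]<70)&(h[...,2]>150)).astype(np.uint8)
n,l,st,ce=cv2.connectedComponentsWithStats(m)
for i in range(1,n):
    if 370<ce[i][0]<440 and 190<ce[i][1]<270 and st[i][4]>15: print(st[i],ce[i],inbox(onz(s,*ce[i],.068)))
```

```text
31.125 [-48.  -49.2] 0.11360160496603378 0.01833894526655893
row [0.0004, -0.0005, 0.0646] [-0.03, -0.13, 0.04] F [0.4 0.5 0.4]
[363 196  25  15 141] [374.10638298 203.45390071] [-113.2  -49.4]
[388 218  19  13 181] [396.88950276 223.65745856] [-23.  -18.8]
```

Call:
jog_arm:
  plan:
    - [[0, 0, 0, 0.03, 0, 0, 0], [0, 0, 0, 0.055, 0, 0, 0], [0, 0, 0, 0.0645, 0, 0, 0], [0, 0, 0, 0.0645, 0, 0, 0], [0, -0.003, 0, 0.0645, 0, 0, 0], [0, -0.006, 0, 0.0645, 0, 0, 0], [0, -0.009, 0, 0.0645, 0, 0, 0], [0, -0.012, 0, 0.0645, 0, 0, 0], [0, -0.015, 0, 0.0645, 0, 0, 0], [0, -0.018, 0, 0.0645, 0, 0, 0], [0, -0.021, 0, 0.0645, 0, 0, 0], [0, -0.024, 0, 0.0645, 0, 0, 0], [0, -0.024, 0, 0.0645, 0, 0, 0]]

```text
clock: 32.8
tool_pos: [0.519, 0.1614, 0.0493]
orientation: [-180.0, -0.1, -147.1]
force: [-0.2, 0.3, -0.4]
opening: 0.0005
gripper_force: 0.0
```

Call:
jog_arm:
  plan:
    - [[0, -0.0015, 0, 0, 0, 0, 0], [0, -0.003, 0, 0, 0, 0, 0], [0, -0.003, 0, 0, 0, 0, 0]]

```text
clock: 33.17
tool_pos: [0.5213, 0.1629, 0.0493]
orientation: [-180.0, -0.1, -147.1]
force: [0.7, 0.1, 0.3]
opening: 0.0005
gripper_force: 0.1
```

Call:
jog_arm:
  plan:
    - [[0, -0.0015, 0, 0, 0, 0, 0], [0, -0.003, 0, 0, 0, 0, 0], [0, -0.003, 0, 0, 0, 0, 0]]

```text
clock: 33.55
tool_pos: [0.5234, 0.164, 0.0492]
orientation: [-180.0, -0.2, -147.1]
force: [-1.8, -3.0, 2.1]
opening: 0.0004
gripper_force: 1.6
```

Call:
jog_arm:
  plan:
    - [[0, -0.001, 0, 0, 0, 0, 0], [0, -0.0015, 0, 0, 0, 0, 0], [0, -0.0015, 0, 0, 0, 0, 0]]

```text
clock: 33.92
tool_pos: [0.5237, 0.1639, 0.0491]
orientation: [-180.0, -0.3, -147.1]
force: [-3.7, -5.2, 3.9]
opening: 0.0006
gripper_force: 3.4
```

Call:
jog_arm:
  plan:
    - [[0, -0.001, 0, 0, 0, 0, 0], [0, -0.0015, 0, 0, 0, 0, 0], [0, -0.0015, 0, 0, 0, 0, 0]]

```text
clock: 34.3
tool_pos: [0.5241, 0.1639, 0.0489]
orientation: [-180.0, -0.4, -147.1]
force: [-7.8, -7.8, 6.5]
opening: 0.0002
gripper_force: 5.0
```

The jar is snug: contact force rose stiffly at the expected place. Next I go to the rest with the tool at yaw 172 for a close look.

Call:
jog_arm:
  plan:
    - [[0, 0.006, 0, 0, 0, 0, 0], [0, 0.015, 0, -0.01, 0, 0, 0], [0, 0.02, 0, -0.07, 0, 0, 0], [1, 0.02, 0, -0.13, 0, 0, 0], [1, 0.02, 0, -0.19, 0, 0, 0], [1, 0.02, 0, -0.19, 0, 0, 0]]

```text
clock: 35.05
tool_pos: [0.5122, 0.1569, 0.246]
orientation: [-180.0, 0.6, -147.0]
force: [1.0, -0.6, -1.2]
opening: 0.0247
gripper_force: 0.0
```

Run:
```python
from h import *
jog([.60,-.33,.25],down(172))
```

```text
row [0.1914, -0.4562, -0.0056] [0.16, 0.56, 40.99] F [ 1.  -0.6 -1.2]
```

Call:
jog_arm:
  plan:
    - [[1, 0.048, -0.114, 0, 0, 0, 10], [1, 0.191, -0.456, 0, 0, 0, 41], [1, 0.191, -0.456, 0, 0, 0, 41], [1, 0.191, -0.456, 0, 0, 0, 41], [1, 0.191, -0.456, 0, 0, 0, 41], [1, 0.191, -0.456, 0, 0, 0, 41], [1, 0.191, -0.456, 0, 0, 0, 41], [1, 0.191, -0.456, 0, 0, 0, 41], [1, 0.191, -0.456, 0, 0, 0, 41], [1, 0.191, -0.456, 0, 0, 0, 41], [1, 0.191, -0.456, 0, 0, 0, 41], [1, 0.191, -0.456, 0, 0, 0, 41]]

```text
clock: 36.55
tool_pos: [0.5977, -0.3299, 0.2406]
orientation: [-179.9, -0.0, 172.0]
force: [-0.8, 1.2, -0.9]
opening: 0.0877
gripper_force: 0.0
```

Run:
```python
from h import *
import pickle
k=cam("wrist"); pickle.dump(k,open("w_rest2.pkl","wb")); cv2.imwrite("pics/w_rest2.png",cv2.resize(k["im"][40:340,120:520],(800,600),interpolation=cv2.INTER_CUBIC)); print(k["c"])
```

```text
[ 0.52136355 -0.31933987  0.39820259]
```

View pics/w_rest2.png

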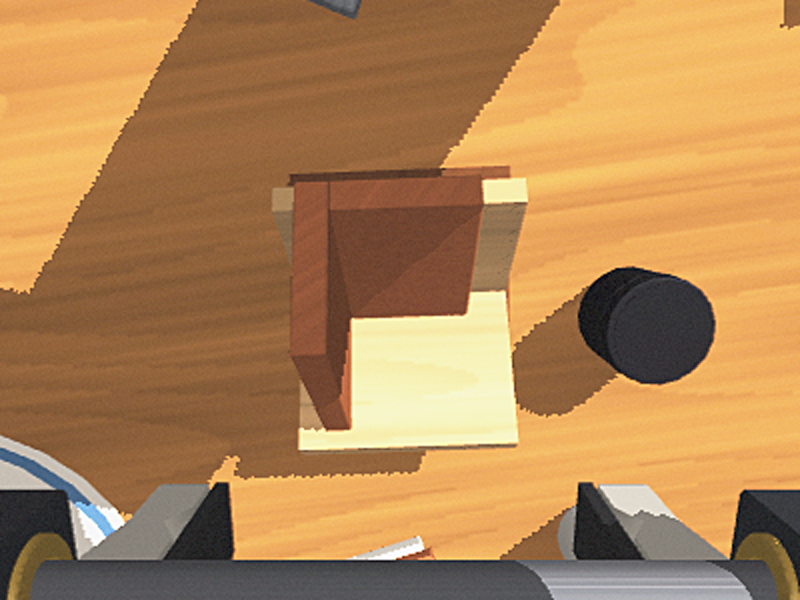

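The rest is clear: the tile's upper end has its corner at crop (293,182), the lying leg's end at (483,178) and the standing leg's free end at (290,355). The ledge's front edge runs (298,450)–(518,444).

Run:
```python
from h import *
import pickle
np.set_printoptions(precision=4,suppress=True)
k=pickle.load(open("w_rest2.pkl","rb")); P=lambda x,y,z:onz(k,120+x/2,40+y/2,z)
A=P(293,182,.1119);B=P(483,178,.1119);C=P(290,355,.1555);C2=P(324,355,.1555)
print(A,B,C,C2)
for n,v in(("AB",B-A),("AC",C-A),("CC2",C2-C)): print(n,np.linalg.norm(v),np.degrees(np.arctan2(v[1],v[0])))
L1=P(298,448,.045);L2=P(518,443,.045);v=L2-L1;print("ledge",np.linalg.norm(v),np.degrees(np.arctan2(v[1],v[0])))
yaw=-6.6; a=np.radians(yaw)
rx=np.array([np.cos(a),np.sin(a),0]); ry=np.array([-np.sin(a),np.cos(a),0]); z=np.array([0,0,1.])
u=-.5736*rx+.8192*z; n=.8192*rx+.5736*z
# fused top corner: average of A, B-76ry, C-76n
est=[A,B-.076*ry,C-.076*n,C2-.076*n-.014*ry]; print("corner ests",*est); A=np.mean(est,0)
tip=A+.007*ry+n*(.038-.004)-u*.034   # leg centre, tile x=-4, 34 mm below the top
R=down(180+yaw)*Ro.from_rotvec([0,-35,0],degrees=True)
print("tip",tip,"toolz",R.as_matrix()[:,2],-u,"tooly",R.as_matrix()[:,1])
pickle.dump((tip,u,R.as_quat()),open("grasp.pkl","wb"))
jog(tip+u*.08,R); jog(tip,R); print(ctrl.get_obs()["joint_pos"])
```

```text
[ 0.5065 -0.3621  0.1119] [ 0.5156 -0.2863  0.1119] [ 0.5678 -0.3677  0.1555] [ 0.5695 -0.3554  0.1555]
AB 0.0762958372585891 83.2058211735619
AC 0.07542057234201287 -5.237358517256873
CC2 0.012437703522830884 82.075701272007
ledge 0.12181928225413753 83.46645510157403
corner ests [ 0.5065 -0.3621  0.1119] [ 0.5068 -0.3618  0.1119] [ 0.506  -0.3605  0.1119] [ 0.5061 -0.3621  0.1119]
tip [ 0.5542 -0.3601  0.1036] toolz [ 0.5698 -0.0659 -0.8192] [ 0.5698 -0.0659 -0.8192] tooly [0.1149 0.9934 0.    ]
row [0.0847, -0.0368, 0.0715] [-0.5, -35.02, -1.31] F [-0.4  1.  -0.5]
row [0.0388, -0.0356, 0.137] [-0.5, -35.02, -1.31] F [-0.4  1.  -0.5]
[-12.5415  20.8319   2.8915   0.0922 -72.0726 -85.4635]
```

Call:
jog_arm:
  plan:
    - [[1, 0.06, -0.037, 0, 0, -10, 0], [1, 0.085, -0.037, 0.02, 0, -20, -1.3], [1, 0.085, -0.037, 0.03, 0, -30, -1.3], [1, 0.085, -0.037, 0.05, -0.5, -35, -1.3], [1, 0.085, -0.037, 0.0715, -0.5, -35, -1.3], [1, 0.085, -0.037, 0.0715, -0.5, -35, -1.3], [1, 0.085, -0.037, 0.0715, -0.5, -35, -1.3]]

```text
clock: 37.48
tool_pos: [0.5087, -0.3559, 0.1697]
orientation: [-179.9, 35.0, 173.4]
force: [0.1, 0.2, 0.0]
opening: 0.0876
gripper_force: 0.0
```

Run:
```python
from h import *
import pickle
tip,u,q=pickle.load(open("grasp.pkl","rb")); R=Ro.from_quat(q); o=ctrl.get_obs()
print(o["clock"],o["orientation"],R.as_euler("xyz",degrees=True),o["joint_pos"]); jog(tip,R)
```

```text
37.475 [-179.94362154   34.9800756   173.39421362] [180.   35.  173.4] [-25.19794188   5.6802845  -27.04126776 -24.69649777 -25.80075866
 -52.10257335]
row [0.0004, 0.0012, 0.0804] [-0.06, -0.02, -0.0] F [0.1 0.2 0. ]
```

Call:
jog_arm:
  plan:
    - [[1, 0, 0.001, 0.03, 0, 0, 0], [1, 0, 0.001, 0.06, 0, 0, 0], [0.7, 0, 0.001, 0.08, 0, 0, 0], [0.5, 0, 0.001, 0.08, 0, 0, 0], [0.35, 0, 0.001, 0.08, 0, 0, 0], [0.25, 0, 0.001, 0.08, 0, 0, 0], [0, 0, 0.001, 0.08, 0, 0, 0], [0, 0, 0.001, 0.08, 0, 0, 0], [0, 0, 0.001, 0.08, 0, 0, 0]]

```text
clock: 38.6
tool_pos: [0.5535, -0.3603, 0.1032]
orientation: [-180.0, 34.9, 173.3]
force: [-0.5, 0.2, 0.2]
opening: 0.0232
gripper_force: 0.0
```

Call:
jog_arm:
  plan:
    - [[0, 0, 0, 0, 0, 0, 0], [0, 0, 0, 0, 0, 0, 0]]

```text
clock: 38.85
tool_pos: [0.5535, -0.3601, 0.1031]
orientation: [-180.0, 34.9, 173.3]
force: [-1.8, 0.1, 1.4]
opening: 0.014
gripper_force: 30.0
```

Call:
jog_arm:
  plan:
    - [[0, -0.001, 0, -0.008, 0, 0, 0], [0, -0.004, 0, -0.025, 0, 0, 0], [0, -0.02, 0, -0.06, 0, 0, 0], [0, -0.05, 0, -0.1, 0, 0, 0], [0, -0.06, 0, -0.13, 0, 9, 0], [0, -0.06, 0, -0.13, 0, 18, 0], [0, -0.06, 0, -0.13, 0, 27, 0], [0, -0.06, 0, -0.13, 0, 35, 0], [0, -0.06, 0, -0.13, 0, 35, 0], [0, -0.06, 0, -0.13, 0, 35, 0]]

```text
clock: 40.1
tool_pos: [0.5279, -0.3572, 0.2439]
orientation: [-180.0, -0.0, 173.3]
force: [-0.0, -0.2, -4.0]
opening: 0.0136
gripper_force: 30.0
```

Run:
```python
from h import *
o=ctrl.get_obs(); print(o["clock"],o["tool_pos"],o["orientation"],o["force"],o["opening"],o["moment"])
jog([.58,-.1,.24],down(167.9)); jog(bx(-14,-45,.24),down(167.9))
```

```text
40.1 [ 0.52793804 -0.35719733  0.24385611] [-1.79993621e+02 -2.77936259e-02  1.73273542e+02] [-4.40265282e-04 -2.10592690e-01 -3.95735161e+00] 0.013631387436769555 [-0.15117345  0.00584695 -0.00100276]
row [-0.0216, 0.2615, 0.0038] [-0.01, -0.03, 5.37] F [-0.  -0.2 -4. ]
row [0.0537, 0.4998, 0.0038] [-0.01, -0.03, 5.37] F [-0.  -0.2 -4. ]
```

Call:
jog_arm:
  plan:
    - [[0, -0.004, 0.05, 0, 0, 0, 1], [0, -0.022, 0.261, 0, 0, 0, 5.4], [0, -0.022, 0.261, 0, 0, 0, 5.4], [0, -0.022, 0.261, 0, 0, 0, 5.4], [0, 0, 0.35, 0, 0, 0, 5.4], [0, 0.054, 0.49, 0, 0, 0, 5.4], [0, 0.056, 0.497, 0, 0, 0, 5.4], [0, 0.056, 0.497, 0, 0, 0, 5.4], [0, 0.056, 0.497, 0, 0, 0, 5.4], [0, 0.056, 0.497, 0, 0, 0, 5.4], [0, 0.056, 0.497, 0, 0, 0, 5.4]]

```text
clock: 41.48
tool_pos: [0.5304, 0.1419, 0.2446]
orientation: [179.9, -0.0, 167.9]
force: [-0.1, -0.3, -3.6]
opening: 0.0136
gripper_force: 30.0
```

Run:
```python
from h import *
import pickle
o=ctrl.get_obs(); print(o["clock"],inbox(o["tool_pos"]),o["orientation"])
jog(bx(-18.5,-47.5,.107),down(167.9))
k=cam("scene"); h=cv2.cvtColor(k["im"],cv2.COLOR_BGR2HSV); m=((h[...,1]<70)&(h[...,2]>150)).astype(np.uint8)
n,l,st,ce=cv2.connectedComponentsWithStats(m)
for i in range(1,n):
    if 380<ce[i][0]<440 and 190<ce[i][1]<270 and st[i][4]>15: print("jar lid?",st[i],ce[i],inbox(onz(k,*ce[i],.068)))
```

```text
41.475 [-16.  -49.1] [ 1.79948536e+02 -3.57351131e-03  1.67879108e+02]
row [0.0025, 0.0014, 0.1377] [0.05, -0.0, -0.02] F [-0.1 -0.3 -3.6]
jar lid? [397 221  15  11  80] [402.9875 224.675 ] [-15.4  -4.9]
```

Call:
jog_arm:
  plan:
    - [[0, 0.003, 0.001, 0.03, 0, 0, 0], [0, 0.003, 0.001, 0.06, 0, 0, 0], [0, 0.003, 0.001, 0.09, 0, 0, 0], [0, 0.003, 0.001, 0.11, 0, 0, 0], [0, 0.003, 0.001, 0.125, 0, 0, 0], [0, 0.003, 0.001, 0.137, 0, 0, 0], [0, 0.003, 0.001, 0.137, 0, 0, 0]]

```text
clock: 42.4
tool_pos: [0.5276, 0.1439, 0.1064]
orientation: [-179.9, -0.1, 167.9]
force: [0.1, 0.2, -3.9]
opening: 0.0135
gripper_force: 30.0
```

Call:
jog_arm:
  plan:
    - [[0, -0.001, 0, 0, 0, 0, 0], [0, -0.002, 0, 0, 0, 0, 0], [0, -0.003, 0, 0, 0, 0, 0], [0, -0.003, 0, 0, 0, 0, 0]]

```text
clock: 42.9
tool_pos: [0.531, 0.1439, 0.1072]
orientation: [180.0, -0.0, 167.9]
force: [-0.2, -0.6, -4.2]
opening: 0.0138
gripper_force: 30.0
```

Call:
jog_arm:
  plan:
    - [[0, -0.0007, 0, 0, 0, 0, 0], [0, -0.0014, 0, 0, 0, 0, 0], [0, -0.0014, 0, 0, 0, 0, 0]]

```text
clock: 43.28
tool_pos: [0.5322, 0.1435, 0.1069]
orientation: [-180.0, -0.1, 167.9]
force: [-0.2, 0.0, -4.7]
opening: 0.0139
gripper_force: 30.0
```

Call:
jog_arm:
  plan:
    - [[0, -0.0007, 0, 0, 0, 0, 0], [0, -0.0014, 0, 0, 0, 0, 0], [0, -0.0014, 0, 0, 0, 0, 0]]

```text
clock: 43.65
tool_pos: [0.5336, 0.1432, 0.107]
orientation: [-180.0, -0.1, 167.9]
force: [-0.1, 0.9, -3.2]
opening: 0.014
gripper_force: 30.0
```

Call:
jog_arm:
  plan:
    - [[0, -0.0007, 0, 0, 0, 0, 0], [0, -0.001, 0, 0, 0, 0, 0], [0, -0.001, 0, 0, 0, 0, 0]]

```text
clock: 44.02
tool_pos: [0.5346, 0.143, 0.107]
orientation: [-180.0, -0.1, 167.9]
force: [-0.6, -0.5, -3.7]
opening: 0.014
gripper_force: 30.0
```

Call:
jog_arm:
  plan:
    - [[0, -0.0007, 0, 0, 0, 0, 0], [0, -0.0012, 0, 0, 0, 0, 0], [0, -0.0012, 0, 0, 0, 0, 0]]

```text
clock: 44.4
tool_pos: [0.5358, 0.1428, 0.107]
orientation: [-180.0, -0.1, 167.9]
force: [-0.4, 0.1, -3.8]
opening: 0.0137
gripper_force: 30.0
```

Call:
jog_arm:
  plan:
    - [[0, -0.0007, 0, 0, 0, 0, 0], [0, -0.0012, 0, 0, 0, 0, 0], [0, -0.0012, 0, 0, 0, 0, 0]]

```text
clock: 44.78
tool_pos: [0.5369, 0.1425, 0.107]
orientation: [-180.0, -0.1, 167.9]
force: [-0.3, -0.4, -3.7]
opening: 0.0139
gripper_force: 30.0
```

No contact there is right: the legs only meet diagonally at the corners, so the fit is set by the frame and the jar. I will go about 2 mm inside the frame's −x/−y walls, lower it, then feel for the walls.

Run:
```python
from h import *
o=ctrl.get_obs(); print(o["clock"],inbox(o["tool_pos"]))
jog(bx(-12.9,-42.6,.090),down(167.9))
```

```text
44.775 [ -9.7 -47.1]
row [0.0031, 0.0045, 0.017] [-0.01, -0.07, 0.0] F [-0.3 -0.4 -3.7]
```

Call:
jog_arm:
  plan:
    - [[0, 0.003, 0.002, 0, 0, 0, 0], [0, 0.003, 0.0045, 0, 0, 0, 0], [0, 0.003, 0.0045, 0.003, 0, 0, 0], [0, 0.003, 0.0045, 0.007, 0, 0, 0], [0, 0.003, 0.0045, 0.01, 0, 0, 0], [0, 0.003, 0.0045, 0.01, 0, 0, 0]]

```text
clock: 45.52
tool_pos: [0.5347, 0.1474, 0.0965]
orientation: [-180.0, -0.1, 167.9]
force: [0.0, 0.5, -3.9]
opening: 0.0136
gripper_force: 30.0
```

Call:
jog_arm:
  plan:
    - [[0, 0, 0, 0.003, 0, 0, 0], [0, 0, 0, 0.006, 0, 0, 0], [0, 0, 0, 0.009, 0, 0, 0], [0, 0, 0, 0.009, 0, 0, 0]]

```text
clock: 46.02
tool_pos: [0.5347, 0.1474, 0.0877]
orientation: [-180.0, -0.1, 167.9]
force: [-0.6, -0.4, -4.1]
opening: 0.0136
gripper_force: 30.0
```

Call:
jog_arm:
  plan:
    - [[0, 0.0007, 0, 0, 0, 0, 0], [0, 0.0014, 0, 0, 0, 0, 0], [0, 0.0014, 0, 0, 0, 0, 0]]

```text
clock: 46.4
tool_pos: [0.5335, 0.1479, 0.0881]
orientation: [180.0, -0.1, 167.9]
force: [-0.1, -0.2, -3.1]
opening: 0.0138
gripper_force: 30.0
```

Call:
jog_arm:
  plan:
    - [[0, 0, -0.0007, 0, 0, 0, 0], [0, 0, -0.0014, 0, 0, 0, 0], [0, 0, -0.0014, 0, 0, 0, 0]]

```text
clock: 46.78
tool_pos: [0.5332, 0.1464, 0.088]
orientation: [-180.0, -0.1, 167.9]
force: [-0.1, 0.4, -4.5]
opening: 0.0138
gripper_force: 30.0
```

Still free in both directions, so I continue until each wall is felt.

Call:
jog_arm:
  plan:
    - [[0, 0.0007, 0, 0, 0, 0, 0], [0, 0.0014, 0, 0, 0, 0, 0], [0, 0.0014, 0, 0, 0, 0, 0]]

```text
clock: 47.15
tool_pos: [0.5318, 0.1468, 0.088]
orientation: [-180.0, -0.1, 167.9]
force: [0.2, 0.1, -3.8]
opening: 0.014
gripper_force: 30.0
```

Call:
jog_arm:
  plan:
    - [[0, 0, -0.0005, 0, 0, 0, 0], [0, 0, -0.001, 0, 0, 0, 0], [0, 0, -0.001, 0, 0, 0, 0]]

```text
clock: 47.52
tool_pos: [0.5318, 0.1461, 0.088]
orientation: [180.0, -0.1, 167.9]
force: [0.7, 2.7, -4.7]
opening: 0.0135
gripper_force: 30.0
```

Call:
jog_arm:
  plan:
    - [[0, 0.0005, 0.0005, 0, 0, 0, 0], [0, 0.001, 0.0005, 0, 0, 0, 0], [0, 0.001, 0.0005, 0, 0, 0, 0]]

```text
clock: 47.9
tool_pos: [0.5314, 0.1464, 0.0882]
orientation: [180.0, -0.0, 167.9]
force: [4.4, -2.5, -4.5]
opening: 0.014
gripper_force: 30.0
```

Call:
jog_arm:
  plan:
    - [[0, 0.0005, 0, 0, 0, 0, 0], [0, 0.001, 0, 0, 0, 0, 0], [0, 0.001, 0, 0, 0, 0, 0]]

```text
clock: 48.28
tool_pos: [0.5306, 0.1465, 0.0885]
orientation: [180.0, 0.0, 167.9]
force: [4.3, -3.3, -2.9]
opening: 0.0138
gripper_force: 30.0
```

Call:
jog_arm:
  plan:
    - [[0, -0.0022, 0.0005, 0, 0, 0, 0], [0, -0.0022, 0.0005, 0, 0, 0, 0], [0, -0.0022, 0.0005, 0.003, 0, 0, 0], [0, -0.0022, 0.0005, 0.006, 0, 0, 0], [0, -0.0022, 0.0005, 0.009, 0, 0, 0], [0, -0.0022, 0.0005, 0.011, 0, 0, 0], [0, -0.0022, 0.0005, 0.011, 0, 0, 0]]

```text
clock: 49.15
tool_pos: [0.5319, 0.1467, 0.0767]
orientation: [-180.0, -0.1, 167.9]
force: [0.0, -0.6, -3.4]
opening: 0.0139
gripper_force: 30.0
```

Call:
jog_arm:
  plan:
    - [[0, 0, 0, 0.001, 0, 0, 0], [0, 0, 0, 0.0018, 0, 0, 0], [0, 0, 0, 0.0018, 0, 0, 0]]

```text
clock: 49.52
tool_pos: [0.532, 0.1467, 0.0752]
orientation: [-180.0, -0.1, 167.9]
force: [-0.1, 0.1, -3.9]
opening: 0.0141
gripper_force: 30.0
```

Call:
jog_arm:
  plan:
    - [[0, 0, 0, 0.0007, 0, 0, 0], [0, 0, 0, 0.0014, 0, 0, 0], [0, 0, 0, 0.0014, 0, 0, 0]]

```text
clock: 49.9
tool_pos: [0.5322, 0.1467, 0.0742]
orientation: [180.0, -0.0, 167.9]
force: [-1.3, -0.8, 1.3]
opening: 0.0143
gripper_force: 30.0
```

Call:
jog_arm:
  plan:
    - [[0, 0, 0, 0.0005, 0, 0, 0], [0, 0, 0, 0.001, 0, 0, 0], [0, 0, 0, 0.001, 0, 0, 0]]

```text
clock: 50.28
tool_pos: [0.5327, 0.1466, 0.0739]
orientation: [180.0, 0.0, 167.9]
force: [-1.6, -2.3, 8.6]
opening: 0.0142
gripper_force: 30.0
```

Call:
jog_arm:
  plan:
    - [[0, 0, 0, -0.0008, 0, 0, 0], [0.25, 0, 0, -0.0008, 0, 0, 0], [0.32, 0, 0, -0.0008, 0, 0, 0], [0.32, 0, 0, -0.0008, 0, 0, 0], [0.32, 0, 0, -0.0008, 0, 0, 0], [0.32, 0, 0, -0.03, 0, 0, 0], [0.32, 0, 0, -0.08, 0, 0, 0], [0.5, -0.02, 0.03, -0.14, 0, 0, 0], [0.5, -0.035, 0.045, -0.16, 0, 0, 0], [0.5, -0.035, 0.045, -0.16, 0, 0, 0], [0.5, -0.035, 0.045, -0.16, 0, 0, 0]]

```text
clock: 51.65
tool_pos: [0.575, 0.183, 0.2316]
orientation: [-179.9, -0.2, 167.9]
force: [0.2, -0.5, -0.1]
opening: 0.0435
gripper_force: 0.0
```

Run:
```python
from h import *
import pickle
o=ctrl.get_obs(); print(o["clock"],o["tool_pos"])
k=cam("wrist"); d=cam("side"); s=cam("scene"); pickle.dump((k,d,s),open("final.pkl","wb"))
f=lambda im,w,h:cv2.resize(im,(w,h),interpolation=cv2.INTER_CUBIC)
a=f(k["im"][100:300,210:410],400,400)
b=np.hstack([f(d["im"][270:400,190:330],400,371)])
c=f(s["im"][170:300,350:490],400,371)
out=np.zeros((600,800,3),np.uint8); out[:400,:400]=a; out[:371,400:]=b; out[400:,:400]=f(c,400,371)[100:300]; out[371:,400:]=f(s["im"][150:378,120:520],400,229)
cv2.imwrite("pics/final.png",out)
```

```text
51.65 [0.57503537 0.18304896 0.23164207]
```

View pics/final.png

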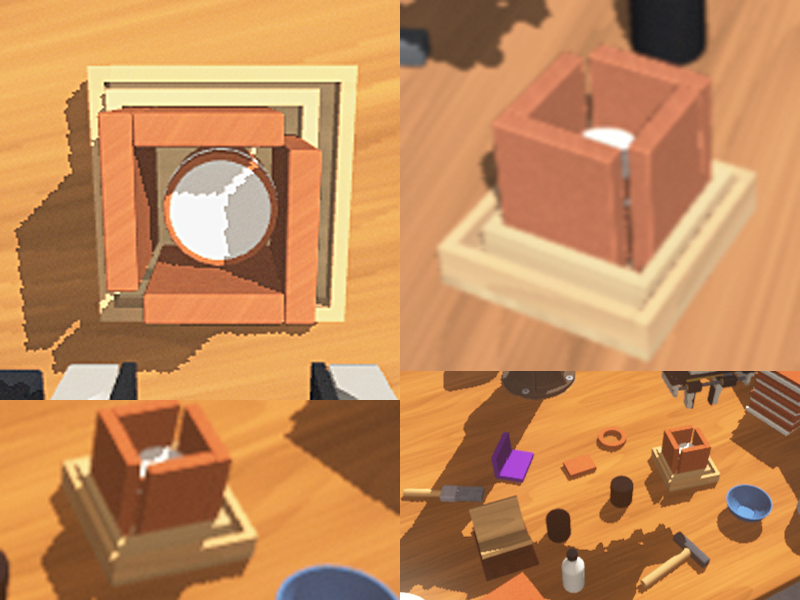

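The final view shows the jar at crop (220,205) closed in on all four sides by the two upright tiles, touching the first tile's inner faces, and the bystanders in place. I hand the job in.

```bash
python3 -c "
from plant import ctrl
print(ctrl.close_job())"
```

```text
the job is handed in; nothing more can be done
None
```

I handed the job in at 51.7 s: the jar stands snug in the first tile's angle, the second tile closes its open side, and in the last camera view all three stood upright and flat; while pushing the first tile into its corner I briefly tipped it, but it settled back upright.

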